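# Crib freshly oiled slats in the drying box

## Task

Put the freshly oiled slats away to dry: squeeze the two side buttons of the drying box's lid together to free it, lift the lid off and set it down flat on the table, then stack all the slats in the box crosswise so that air gets round them: two parallel slats to a layer, first layer across the bearers, each layer at right angles to the one below, centred in the box with the pair standing about as far apart as the bearers do (an odd last slat lies alone on top). Finally put the lid back fully home with both bolts sprung out into their slots, and leave the other things on the table where they are.

Things in the scene. Friction and masses are not known exactly. Their poses are not given: they have to be found in the camera images.
- drying_box: open-topped plywood drying box, fixed to the table, 140 x 140 mm outside, 62 mm high, walls 6 mm (inside 128 x 128 mm), floor 5 mm. Origin: centre of its underside, on the table; z up. Each y wall has a slot for a bolt of the lid (32 mm wide, 46 to 56 mm above the table). The table to its right (-y) is clear for the lid; a fixed wire basket, 0.13 m high, stands to its left
- bearers (a point): middle of the box's inside, level with the tops of its two fixed bearers (13 mm above the table; axes as the box). The bearers, 10 mm wide, run along the box's y axis at x = +24 and -24 mm. So slats of layer 1 lie along x at about y = +-24 mm (centre 5 mm above this point), of layer 2 along y at about x = +-24 mm (centre 15 mm above), of layer 3 along x again (25 mm above)
- lid: plywood lid, plate 140 x 140 x 6 mm, 0.2 to 0.4 kg in all, latched on the box at the start. Origin: centre of the plate's underside, z up; home, it is 62 mm above the box's origin, lid y along box y (either way round). Two round-nosed battens below (outer size 123 x 123 mm, 13 mm deep) drop inside the walls with 2.5 mm play; on the table it stands on them, origin 13 mm up
- lid_grip (a point): middle of the latch on top of the lid, 23 mm above the plate's underside, axes as the lid: a black housing (34 x 26 mm, its top 17 mm above this point) between two grey buttons on its +y and -y sides. Buttons 28 mm wide, from 14 mm below to 14 mm above this point, faces 52 mm apart at rest, 32 mm with both squeezed right in
- catch_left (a joint): button with steel bolt on the lid's +y side: 0 = sprung out, bolt through the wall's slot; 0.010 m = right in, bolt withdrawn. Spring 3.6 N at rest, 9.6 N right in. The bolts are square-nosed: the lid comes off, and goes home again, only with both buttons held in; it does not snap in by pushing
- catch_right (a joint): the same on the lid's -y side: 0 = sprung out, 0.010 m = right in
- slat_1: dark walnut slat, 100 x 16 x 10 mm, 25 g; may be absent in a run. Origin at its centre; its x axis runs along the 100 mm, z through the 10 mm. At the start it lies flat on the table (centre 5 mm up)
- slat_2: dark walnut slat, 100 x 16 x 10 mm, 25 g; may be absent in a run. Origin at its centre; its x axis runs along the 100 mm, z through the 10 mm. At the start it lies flat on the table (centre 5 mm up)
- slat_3: dark walnut slat, 100 x 16 x 10 mm, 25 g; may be absent in a run. Origin at its centre; its x axis runs along the 100 mm, z through the 10 mm. At the start it lies flat on the table (centre 5 mm up)
- slat_4: dark walnut slat, 100 x 16 x 10 mm, 25 g; may be absent in a run. Origin at its centre; its x axis runs along the 100 mm, z through the 10 mm. At the start it lies flat on the table (centre 5 mm up)
- slat_5: dark walnut slat, 100 x 16 x 10 mm, 25 g; may be absent in a run. Origin at its centre; its x axis runs along the 100 mm, z through the 10 mm. At the start it lies flat on the table (centre 5 mm up)
- slat_6: dark walnut slat, 100 x 16 x 10 mm, 25 g; may be absent in a run. Origin at its centre; its x axis runs along the 100 mm, z through the 10 mm. At the start it lies flat on the table (centre 5 mm up)
- eraser: bystander: eraser with a blue sleeve, 20 x 45 x 12 mm, loose; origin centre of its underside, long side along its y axis
- sand_block: bystander: cork sanding block, 36 x 70 x 26 mm, loose; origin centre of its underside, long side along its y axis
- pencil: bystander: dark green pencil, 168 mm long, 8 mm thick, loose; origin at its middle on the table, length along its y axis
- spool: bystander: wooden thread spool standing upright, 34 mm across, 36 mm high, loose; origin centre of its underside
- pot: bystander: blue enamel paint pot, 32 mm across, 42 mm high, loose; origin centre of its underside
Not all that is in view belongs to the job. What is shaped like the slat_6 but red is not meant.

How it is judged:
By the outcome, as a careful person would: the job done as asked, in the order asked, and still so for the second after the job is handed in, with the robot touching nothing.
Of slat_1, slat_2, slat_3, slat_4, slat_5, slat_6 only 4 to 6 are there at a start; the rules pass over those that are not, and their reading is None.
At some moment in a run one of lid may be knocked a few centimetres aside while the robot is not near it.
Once in a run the grip may slacken for a moment while it holds something.
It also fails if it takes over 210 s, if anything falls off the work surface, if the arm or the gripper's body presses on something with over 40 N, if the wrist force passes 120 N, or if a joint passes its speed limit or range.

## Robot

A 7-joint arm with a two-finger parallel gripper is mounted at the origin on a cart in front of the work surface, level with it; the furniture and walls round the work are solid. World frame = base frame: x ahead of the robot, y to its left, z up, the work surface at z = 0. Lengths are in m, angles in degrees, forces in N, time in s.
With the tool pointing down it reaches from about 0.35 to 0.9 m from the base axis. Payload 19.9 kg.
Tool frame: the origin (TCP) lies midway between the tips of the shut fingers; the grasp point (between the pads) lies 19 mm behind it (grip_depth is the distance from the TCP to the grasp point, in m); z points along the fingers, y is the line along which they close (so a half turn about z gives the same grasp; the last joint's range is limited). The gripper opens to 85 mm and grips with 20 to 120 N. Pads are 22 mm wide; open, the fingers measure 114 mm over their backs; the gripper's body (76 mm by 85 mm) begins 54 mm behind the grasp point. The pads swing forward as they close: fully open they stand 13 mm farther back than shut.
Start: joints at [-72.107, 23.915, -0.59, 92.452, 0.269, 63.638, -3.037], TCP at [0.217, 0.586, 0.231] pointing down, gripper open.
Joint ranges: [-161.28, 161.28], [-22.2, 115.67], [-73.04, 71.86], [3.21, 147.25], [-68.34, 248.33], [10.77, 114.83], [-161.83, 161.83]. Speed limits (degrees/s): [108.29, 108.29, 136.94, 136.94, 172.46, 172.46, 172.46].

## Interface

Orientations are given as a 3x3 rotation matrix whose columns are the frame's x, y, z axes.
In Python, from plant import * gives the robot as it stands. The module is installed in compiled form; this text tells all that it offers.
- The arm moves only by the tool jog_arm, never from a script. Its argument "moves" is a list of rows, each an object with "slide": the shift along the tool's x, y, z in m, a list of three; "rotation": the turn, a rotation vector about the tool's x, y, z in degrees, a list of three. In form: [{"slide": [tx, ty, tz], "rotation": [wx, wy, wz]}, ...]. A call has 1 to 20 rows; each row shifts and turns the commanded pose from where the row before left it, along the tool's axes as they then stand; what a row does not reach is not made up. A row lasts 1/10 s, in which the tool goes at most 50 mm and 8.59 degrees, less where a joint would pass 70% of its speed; a pose out of reach is approached as far as the arm can. A call with a gripper value outside its range is refused whole. "gripper" is the opening, from -1 (shut) to 1 (fully open), set as the call begins (left out, the last holds). The fingers move at their own pace and stop on an object; "force" is the grip in N (left out, the last holds). Time passes only in rows, so rows that do not move let the fingers close. It gives the time, the measured TCP pose, the force, the opening and the grip force at its end, in the units of the state.
- get_obs(): the state, without advancing time (a new reading comes with each control period).
- snapshot(name): name is "side" or "top" or "wrist"; returns (picture, depth): 420x560x3 uint8, blue, green, red; 420x560 float32, m along the optical axis (not along the pixel's ray), 0 where there is no reading.
- camera_model(name): a dict with "mtx" (3x3 intrinsics, pixels), "rvec" (rotation vector, rad) and "tvec" (3), from world to camera coordinates, as OpenCV has them; the wrist camera has in their place "T_tool_cam" (4x4, takes a point from camera to tool coordinates, whose origin is the TCP and whose axes are the flange's). Camera axes: x right, y down, z forward; pixel columns grow to the right and rows downward; lengths in m; the calibration is good to about 2 mm. A picture is of the moment at which its call begins: read the wrist's pose just before it. camera_model takes no time and is no camera call.
- job_done(): hands the job in; it is judged then, once.
Trained networks look in the newest picture that a camera, given by its name, has taken for a name from the list of things; names that differ only in an ending like _2 or _b are one class to them, and where a whole thing is asked for, a point or a joint stands for the part that bears it (a point fixed in the world has none). Each returns a list of dicts, best first, with "confidence" (0 to 1); they miss things now and then, are a little off and sometimes report something else, mostly with a low value. They report only what shows in the picture. A call takes as long as a camera call. They do not tell look-alikes from the thing itself.
- regions_of(name, camera): "pixels" (420x560 bool, what is visible of it) and "xy" ([column, row] in pixels, amid what is visible of it).
The state is a dict: "time": time; "joints": joint angles; "qvel": joint speeds; "joint_efforts": joint torques, N m; "eef_pos": TCP position; "tcp_rot": TCP orientation; "wrist_force": force on the tool from outside, world axes, zero at the start; "ft_torque": the same for the moment, N m; "width": finger opening in m; "gripper_force": force on a finger pad.
Only numpy, scipy, OpenCV 4.12 (cv2) and the standard library are available. Lean on these libraries where they do the work, as an engineer would, in place of code of your own. Each camera call takes 0.05 s, during which the arm holds its last target. There are 200 camera calls.

## Working session

There is one attempt and no reset: what is moved stays moved. The work goes in short steps, Python scripts to look and compute and a tool call to move; the robot and the scene stay as the last step left them, time stands still between calls to the robot, and variables do not carry over. Pictures are saved under pics/ and viewed, at most 14 in all, crops included, and the job is handed in when it is done.

Besides the shell and the picture viewer there is one more tool, called after "Request:" as a command line: name --argument value ..., lists and objects as JSON in quotes. jog_arm: Moves the arm, as the interface text tells. Its arguments: {"type":"object","properties":{"moves":{"type":"array","items":{"type":"object","properties":{"slide":{"type":"array","items":{"type":"number"}},"rotation":{"type":"array","items":{"type":"number"}}}}},"gripper":{"type":"number"},"force":{"type":"number"}},"required":["moves"]}

```bash
mkdir -p pics; ls; cat > h.py <<'E'
from plant import *
import numpy as np, cv2
from scipy.spatial.transform import Rotation as R
def ext(name,obs=None):
    m=camera_model(name); K=np.array(m["mtx"])
    if name=="wrist":
        o=obs or get_obs(); T=np.eye(4); T[:3,:3]=np.array(o["tcp_rot"]); T[:3,3]=o["eef_pos"]
        return K,T@np.array(m["T_tool_cam"])
    E=np.eye(4); E[:3,:3]=cv2.Rodrigues(np.array(m["rvec"],float))[0]; E[:3,3]=np.ravel(m["tvec"])
    return K,np.linalg.inv(E)
def cloud(d,K,T):
    v,u=np.mgrid[:d.shape[0],:d.shape[1]]
    p=np.stack([(u-K[0,2])/K[0,0]*d,(v-K[1,2])/K[1,1]*d,d],-1)
    return p@T[:3,:3].T+T[:3,3]
def plane(uv,z,K,T):
    r=T[:3,:3]@np.array([(uv[0]-K[0,2])/K[0,0],(uv[1]-K[1,2])/K[1,1],1]); return T[:3,3]+r*(z-T[2,3])/r[2]
def proj(p,K,T):
    q=T[:3,:3].T@(np.array(p)-T[:3,3]); q=K@q; return q[:2]/q[2]
E
cat > a.py <<'E'
from h import *
o=get_obs(); print({k:np.round(v,3).tolist() for k,v in o.items()})
ims=[]
for c in ["top","side"]:
    im,d=snapshot(c); K,T=ext(c); cv2.imwrite(f"pics/{c}0.png",im); np.savez(f"{c}0.npz",d=d,im=im)
    print(c,np.round(T,3).tolist(),np.round(K,1).tolist())
    P=cloud(d,K,T)
    for n in ["drying_box","lid","lid_grip","slat_1","eraser","sand_block","pencil","spool","pot"]:
        for r in regions_of(n,c):
            m=r["pixels"]&(d>0); q=P[m]
            if len(q)==0: continue
            rect=cv2.minAreaRect((q[:,:2]*1000).astype(np.float32))
            print(n,round(r["confidence"],2),np.round(r["xy"]),m.sum(),np.round(np.median(q,0),3),"ztop",np.round(np.percentile(q[:,2],[5,95]),3),"rect",np.round(rect[0],0),np.round(rect[1],0),round(rect[2],1),im[m].mean(0).round())
E
python3 a.py
```

```text
pics
{'time': 0.0, 'joints': [-72.105, 23.949, -0.592, 92.487, 0.269, 63.64, -3.034], 'qvel': [-0.082, -0.042, 0.059, 0.02, -0.06, -0.001, 0.152], 'joint_efforts': [0.002, -86.443, 0.68, -43.488, 0.019, 0.007, 0.0], 'eef_pos': [0.216, 0.586, 0.231], 'tcp_rot': [[-0.938, 0.346, -0.0], [0.346, 0.938, -0.001], [-0.0, -0.001, -1.0]], 'wrist_force': [-0.685, 0.529, -1.035], 'ft_torque': [-0.007, 0.011, 0.024], 'gripper_force': 0.0, 'width': 0.086}
top [[-0.012, -0.987, 0.162, 0.365], [-1.0, 0.012, 0.002, 0.045], [-0.004, -0.162, -0.987, 1.227], [0.0, 0.0, 0.0, 1.0]] [[434.1, 0.0, 281.0], [0.0, 434.1, 207.6], [0.0, 0.0, 1.0]]
drying_box 0.62 [342. 212.] 244 [ 0.544 -0.125  0.033] ztop [0.001 0.065] rect [ 546. -121.] [138.   6.] 66.8 [54. 75. 89.]
lid 0.56 [352. 187.] 2471 [ 0.607 -0.146  0.069] ztop [0.065 0.1  ] rect [ 611. -147.] [138. 141.] 69.1 [ 89. 123. 144.]
lid_grip 0.71 [351. 186.] 2619 [ 0.607 -0.145  0.069] ztop [0.064 0.1  ] rect [ 622. -150.] [142. 164.] 68.8 [ 89. 122. 144.]
lid_grip 0.16 [217. 272.] 248 [0.378 0.225 0.01 ] ztop [0.001 0.014] rect [384. 225.] [99. 21.] 1.2 [
[... 2806 characters left out ...]
[425. 277.] 505 [ 0.742 -0.307  0.024] ztop [0.004 0.028] rect [ 749. -302.] [40. 69.] 37.0 [105. 137. 162.]
sand_block 0.67 [420. 273.] 469 [ 0.741 -0.307  0.024] ztop [0.005 0.028] rect [ 748. -303.] [38. 69.] 36.4 [106. 138. 162.]
sand_block 0.55 [285. 298.] 321 [ 0.429 -0.216  0.009] ztop [0.002 0.012] rect [ 430. -208.] [33. 99.] 78.3 [41. 53. 82.]
pencil 0.81 [301. 344.] 335 [ 0.379 -0.349  0.007] ztop [0.002 0.009] rect [ 379. -341.] [ 20. 164.] 35.5 [44. 55. 52.]
spool 0.59 [218. 236.] 174 [0.412 0.099 0.025] ztop [0.003 0.037] rect [422. 124.] [71. 31.] 68.8 [ 93. 124. 145.]
pot 0.18 [181. 211.] 150 [0.389 0.344 0.009] ztop [0.001 0.012] rect [392. 358.] [45. 96.] 77.3 [42. 58. 87.]
```

```bash
python3 -c "
import cv2
a=cv2.imread('pics/top0.png');cv2.imwrite('pics/top0b.png',cv2.resize(a,(800,600)))"
```

```text
(no output)
```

View pics/top0b.png

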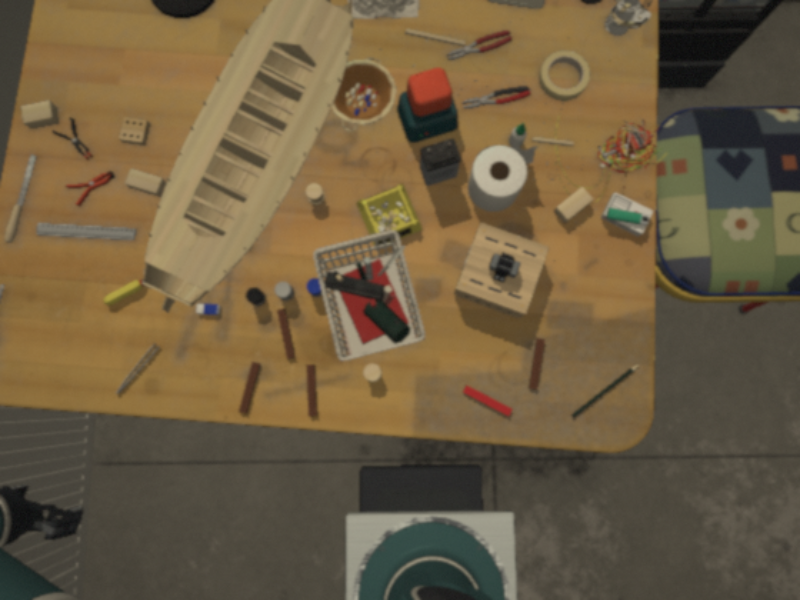

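View pics/side0.png

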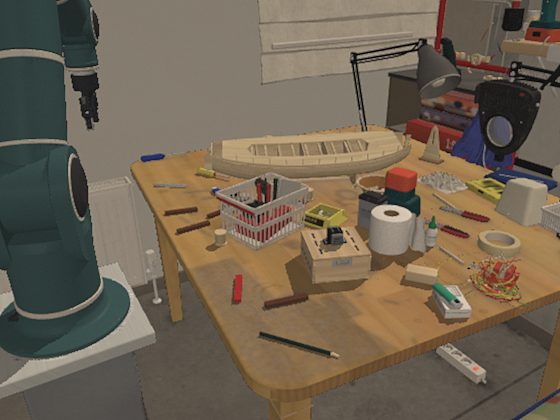

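The top view shows dark slats at about (287,333), (250,388), (312,390) and (537,364) in the 800-pixel picture, a red look-alike at (487,400), the box with its lid at (502,268) and the basket at (368,295). That makes 4 slats. The side view agrees. Next I'll look from closer with the wrist camera.

```bash
cat >> h.py <<'E'
def go(p,yaw=None,step=0.04,o=None):
    """print tool-frame rows: translation then rotation about tool z to yaw (deg of tool y axis, mod 180)"""
    o=o or get_obs(); Rm=np.array(o["tcp_rot"]); e=np.array(o["eef_pos"])
    d=Rm.T@(np.array(p)-e); n=int(np.ceil(np.linalg.norm(d)/step)) or 1
    y=np.degrees(np.arctan2(Rm[1,1],Rm[0,1])); tilt=Rm[:,2]
    s=f"at {np.round(e,4)} yaw {y:.1f} tool z {np.round(tilt,3)} | total {np.round(d,4)} = {n} x {np.round(d/n,4).tolist()}"
    if yaw is not None:
        a=(y-yaw+90)%180-90; k=max(1,int(np.ceil(abs(a)/8))); s+=f" | rot z {a:.1f} = {k} x {a/k:.2f}"
    print(s)
E
python3 -c "
from h import *
print(np.round(camera_model('wrist')['T_tool_cam'],3).tolist(), np.round(camera_model('wrist')['mtx'],0).tolist())
go([.36,.27,.36])
import numpy as np
o=get_obs(); o['eef_pos']=[.36,.27,.36]; go([.57,-.16,.34],o=o)"
```

```text
[[0.0, -0.964, -0.267, 0.067], [1.0, 0.0, 0.0, -0.001], [-0.0, -0.267, 0.964, -0.142], [0.0, 0.0, 0.0, 1.0]] [[289.0, 0.0, 278.0], [0.0, 289.0, 213.0], [0.0, 0.0, 1.0]]
at [0.2165 0.5863 0.2313] yaw 69.7 tool z [-0. -0. -1.] | total [-0.2442 -0.247  -0.1287] = 10 x [-0.0244, -0.0247, -0.0129]
at [0.36 0.27 0.36] yaw 69.7 tool z [-0. -0. -1.] | total [-0.346  -0.3306  0.02  ] = 12 x [-0.0288, -0.0275, 0.0017]
```

Request:
jog_arm --moves '[{"slide": [-0.0244,-0.0247,-0.0129]},{"slide": [-0.0244,-0.0247,-0.0129]},{"slide": [-0.0244,-0.0247,-0.0129]},{"slide": [-0.0244,-0.0247,-0.0129]},{"slide": [-0.0244,-0.0247,-0.0129]},{"slide": [-0.0244,-0.0247,-0.0129]},{"slide": [-0.0244,-0.0247,-0.0129]},{"slide": [-0.0244,-0.0247,-0.0129]},{"slide": [-0.0244,-0.0247,-0.0129]},{"slide": [-0.0244,-0.0247,-0.0129]},{"slide": [0,0,0]},{"slide": [0,0,0]}]'

```text
validation failed for argument at $.mo...
```

```bash
cat > w.py <<'E'
import sys
from h import *
def slats(tag,names=("slat_1",)):
    o=get_obs(); im,d=snapshot("wrist"); K,T=ext("wrist",o); P=cloud(d,K,T)
    cv2.imwrite(f"pics/{tag}.png",im); np.savez(tag+".npz",d=d,im=im,K=K,T=T)
    for n in names:
        for r in regions_of(n,"wrist"):
            m=r["pixels"]&(d>0); q=P[m]
            if len(q)<30: continue
            zt=np.percentile(q[:,2],80); t=q[q[:,2]>zt-.004]
            c,s,a=cv2.minAreaRect((t[:,:2]*1000).astype(np.float32))
            a=a if s[0]>s[1] else a+90
            print(n,round(r["confidence"],2),np.round(r["xy"]),len(q),"ctr",np.round(c,1),"size",np.round(sorted(s),1),"long-axis deg",round(a%180,1),"ztop",round(zt,4),im[m].mean(0).round())
if __name__=="__main__": slats(sys.argv[1],sys.argv[2:] or ("slat_1",))
E
python3 w.py w1; python3 -c "
from h import *
go([.57,-.16,.34])"
```

```text
slat_1 0.57 [109. 385.] 312 ctr [414.  227.4] size [17.9 42.1] long-axis deg 3.5 ztop 0.0097 [38. 59. 96.]
at [0.2165 0.5863 0.2313] yaw 69.7 tool z [ 0. -0. -1.] | total [-0.5901 -0.5776 -0.1087] = 21 x [-0.0281, -0.0275, -0.0052]
```

Request:
jog_arm --moves '[{"slide": [-0.0244,-0.0247,-0.0129],"rotation": [0,0,0]},{"slide": [-0.0244,-0.0247,-0.0129],"rotation": [0,0,0]},{"slide": [-0.0244,-0.0247,-0.0129],"rotation": [0,0,0]},{"slide": [-0.0244,-0.0247,-0.0129],"rotation": [0,0,0]},{"slide": [-0.0244,-0.0247,-0.0129],"rotation": [0,0,0]},{"slide": [-0.0244,-0.0247,-0.0129],"rotation": [0,0,0]},{"slide": [-0.0244,-0.0247,-0.0129],"rotation": [0,0,0]},{"slide": [-0.0244,-0.0247,-0.0129],"rotation": [0,0,0]},{"slide": [-0.0244,-0.0247,-0.0129],"rotation": [0,0,0]},{"slide": [-0.0244,-0.0247,-0.0129],"rotation": [0,0,0]},{"slide": [0,0,0],"rotation": [0,0,0]},{"slide": [0,0,0],"rotation": [0,0,0]}]'

```text
time: 2.3
eef_pos: [0.36, 0.2698, 0.3606]
tcp_rot: [[-0.938, 0.348, 0.001], [0.348, 0.938, 0.001], [-0.0, 0.001, -1.0]]
wrist_force: [-1.1, 0.8, -0.6]
width: 0.0851
gripper_force: 0.0
```

```bash
python3 w.py w1; python3 -c "
from h import *
go([.57,-.16,.34])"
```

```text
slat_1 0.94 [308. 243.] 445 ctr [496.1 276.8] size [16.  98.8] long-axis deg 12.6 ztop 0.0099 [39. 60. 99.]
slat_1 0.9 [260. 194.] 589 ctr [385.5 225.1] size [ 16.2 100. ] long-axis deg 3.1 ztop 0.0099 [ 40.  65. 103.]
slat_1 0.85 [ 52. 292.] 468 ctr [ 420.8 -212.7] size [18.3 78. ] long-axis deg 170.4 ztop 0.0097 [34. 52. 84.]
slat_1 0.83 [328. 173.] 573 ctr [392.  345.9] size [16.  99.8] long-axis deg 166.1 ztop 0.0099 [37. 58. 95.]
slat_1 0.63 [ 83. 246.] 575 ctr [ 361.6 -116.2] size [16.9 99.3] long-axis deg 61.8 ztop 0.0098 [ 38.  44. 160.]
at [0.3593 0.2707 0.36  ] yaw 69.8 tool z [-0. -0. -1.] | total [-0.3464 -0.3314  0.0201] = 12 x [-0.0289, -0.0276, 0.0017]
```

Request:
jog_arm --moves '[{"slide": [-0.0289,-0.0276,0.0017],"rotation": [0,0,0]},{"slide": [-0.0289,-0.0276,0.0017],"rotation": [0,0,0]},{"slide": [-0.0289,-0.0276,0.0017],"rotation": [0,0,0]},{"slide": [-0.0289,-0.0276,0.0017],"rotation": [0,0,0]},{"slide": [-0.0289,-0.0276,0.0017],"rotation": [0,0,0]},{"slide": [-0.0289,-0.0276,0.0017],"rotation": [0,0,0]},{"slide": [-0.0289,-0.0276,0.0017],"rotation": [0,0,0]},{"slide": [-0.0289,-0.0276,0.0017],"rotation": [0,0,0]},{"slide": [-0.0289,-0.0276,0.0017],"rotation": [0,0,0]},{"slide": [-0.0289,-0.0276,0.0017],"rotation": [0,0,0]},{"slide": [-0.0289,-0.0276,0.0017],"rotation": [0,0,0]},{"slide": [-0.0289,-0.0276,0.0017],"rotation": [0,0,0]},{"slide": [0,0,0],"rotation": [0,0,0]},{"slide": [0,0,0],"rotation": [0,0,0]}]'

```text
time: 3.8
eef_pos: [0.5706, -0.1604, 0.3388]
tcp_rot: [[-0.938, 0.346, -0.002], [0.346, 0.938, -0.0], [0.002, -0.001, -1.0]]
wrist_force: [-0.1, -0.0, -0.2]
width: 0.0853
gripper_force: 0.0
```

```bash
cat > lid.py <<'E'
import sys
from h import *
# usage: lid.py tag zplate_top : fit plate rectangle and latch from wrist depth
tag,zp=sys.argv[1],float(sys.argv[2])
o=get_obs(); im,d=snapshot("wrist"); K,T=ext("wrist",o); P=cloud(d,K,T)
cv2.imwrite(f"pics/{tag}.png",im); np.savez(tag+".npz",d=d,im=im,K=K,T=T)
r=regions_of("lid","wrist"); print([(round(x["confidence"],2),np.round(x["xy"]).tolist()) for x in r])
m=r[0]["pixels"]&(d>0); q=P[m]
def fit(t,l):
    c,s,a=cv2.minAreaRect((t[:,:2]*1000).astype(np.float32)); print(l,len(t),"ctr",np.round(c,1),"size",np.round(s,1),"ang",round(a,1),"z",np.round(np.median(t[:,2]),4)); return c
c=fit(q[abs(q[:,2]-zp)<.004],"plate")
near=(np.hypot(P[...,0]*1000-c[0],P[...,1]*1000-c[1])<45)&(d>0)
fit(P[near&(P[...,2]>zp+.006)],"latch"); fit(P[near&(P[...,2]>zp+.028)],"housing")
b=P[near&(P[...,2]>zp+.018)&(P[...,2]<zp+.027)]
fit(b,"buttons")
E
python3 lid.py l1 0.068; python3 -c "
from h import *
go([.57,-.16,.34])"
```

```text
[(0.81, [296.0, 203.0]), (0.75, [215.0, 102.0])]
plate 7802 ctr [ 611.5 -146.7] size [140.1 140.1] ang 68.8 z 0.0672
latch 5440 ctr [ 601.1 -138.9] size [56.2 63.9] ang 51.0 z 0.4036
housing 5275 ctr [ 601.2 -138.4] size [55.7 63.5] ang 51.6 z 0.4039
buttons 79 ctr [ 607.3 -145. ] size [54.2 28.3] ang 58.0 z 0.0914
at [ 0.5706 -0.1592  0.3395] yaw 69.8 tool z [-0.001  0.    -1.   ] | total [ 0.0003 -0.0009 -0.0005] = 1 x [0.0003, -0.0009, -0.0005]
```

View pics/l1.png

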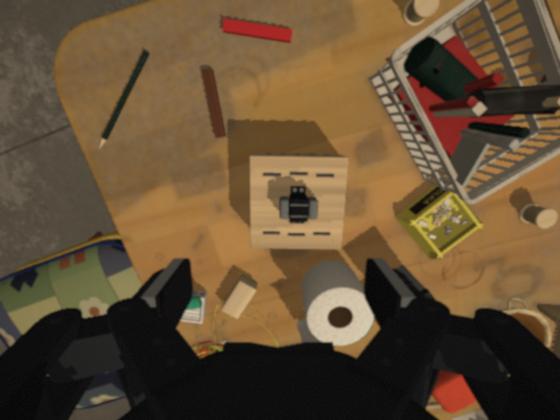

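The picture shows the lid at (298,203) with grey buttons left and right of the latch, so lid y runs along tool y. Slat D is at (213,100), the paper roll at (338,305), and the table left of the box is clear. I'll refine the latch fit and the clearances.

```bash
sed -i 's/near=(np/near=(P[...,2]<zp+.06)\&(np/' lid.py; python3 - <<'E'
from h import *
f=np.load("l1.npz"); d=f["d"]; P=cloud(d,f["K"],f["T"]); c=np.array([.6115,-.1467]); a=np.radians(68.8)
Y=np.array([np.cos(a),np.sin(a)]); X=np.array([Y[1],-Y[0]])
B=np.stack([(P[...,:2]-c)@X,(P[...,:2]-c)@Y,P[...,2]],-1); ok=(d>0)&(B[...,2]<.2)
def ext_(m,l): q=B[m&ok]; print(l,len(q),np.round(q.min(0)*1000),np.round(q.max(0)*1000),np.round(np.median(q,0)*1000,1))
near=(abs(B[...,0])<.045)&(abs(B[...,1])<.045)
ext_(near&(B[...,2]>.076)&(B[...,2]<.1),"btn"); ext_(near&(B[...,2]>.1),"housing")
v=np.arange(420)[:,None]<300
ext_((abs(B[...,1])<.09)&(B[...,0]>.075)&(B[...,0]<.2)&(B[...,2]>.02),"roll")
ext_((abs(B[...,0])<.12)&(B[...,1]>.075)&(B[...,1]<.18)&(B[...,2]>.02),"basket side")
ext_((abs(B[...,0])<.08)&(B[...,1]<-.078)&(B[...,1]>-.26)&(B[...,2]>.005),"lid place obstacles")
q=P[(d>0)&(abs(P[...,2])<.005)&(abs(B[...,0])<.08)&(B[...,1]<-.1)]; qb=(q[:,:2]-c)@Y; print("table edge y",qb.min(),np.median(q[:,2]))
print(np.round(get_obs()["joints"],1)); 
go([.6115,-.1467,.13],68.8)
E
```

```text
btn 533 [-17. -26.  77.] [ 16.  27. 100.] [-4.4 -0.2 97.7]
housing 387 [-17. -24. 100.] [ 15.  12. 104.] [ -0.8  -0.5 101.3]
roll 3459 [116. -90.  20.] [200.  90.  99.] [148.   51.4  91.3]
basket side 1153 [-120.   75.   20.] [120. 180. 131.] [-91.  157.1  95. ]Traceback (most recent call last):
  File "<stdin>", line 11, in <module>
  File "<stdin>", line 5, in ext_
    return umr_minimum(a, axis, None, out, keepdims, initial, where)
ValueError: zero-size array to reduction operation minimum which has no identity
```

```bash
python3 - <<'E'
from h import *
f=np.load("l1.npz"); d=f["d"]; P=cloud(d,f["K"],f["T"]); c=np.array([.6115,-.1467]); a=np.radians(68.8)
Y=np.array([np.cos(a),np.sin(a)]); X=np.array([Y[1],-Y[0]])
q=P[(d>0)&(abs(P[...,2])<.006)]; b=np.stack([(q[:,:2]-c)@X,(q[:,:2]-c)@Y],-1)
for x in (-.08,-.04,0,.04,.08): s=b[abs(b[:,0]-x)<.01]; s=s[s[:,1]>-.4]; print(x,s[:,1].min())
print(np.round(get_obs()["joints"],1)); 
go([.6115,-.1467,.13],68.8)
E
```

```text
-0.08 -0.3555299838709197
-0.04 -0.34386095721835247
0 -0.3330887017578417
0.04 -0.32066391306732533
0.08 -0.3104758244695448
[-16.2  18.5  37.4  90.2 -11.5  75.2  92.5]
at [ 0.5706 -0.1592  0.3395] yaw 69.8 tool z [-0.001  0.    -1.   ] | total [-0.0343  0.0258  0.2095] = 6 x [-0.0057, 0.0043, 0.0349] | rot z 1.0 = 1 x 1.04
```

Request:
jog_arm --moves '[{"slide": [-0.0057,0.0043,0.0349],"rotation": [0,0,0]},{"slide": [-0.0057,0.0043,0.0349],"rotation": [0,0,0]},{"slide": [-0.0057,0.0043,0.0349],"rotation": [0,0,0]},{"slide": [-0.0057,0.0043,0.0349],"rotation": [0,0,0]},{"slide": [-0.0057,0.0043,0.0349],"rotation": [0,0,0]},{"slide": [-0.0057,0.0043,0.0349],"rotation": [0,0,0]},{"slide": [0,0,0],"rotation": [0,0,1]},{"slide": [0,0,0],"rotation": [0,0,0]},{"slide": [0,0,0],"rotation": [0,0,0]}]'

```text
time: 4.8
eef_pos: [0.6121, -0.1484, 0.1328]
tcp_rot: [[-0.932, 0.362, 0.003], [0.362, 0.932, -0.0], [-0.003, 0.001, -1.0]]
wrist_force: [-0.0, -0.6, -0.2]
width: 0.0853
gripper_force: 0.0
```

```bash
python3 lid.py l2 0.068; python3 -c "
from h import *
go([.6115,-.1467,.077],68.8,.02)"
```

```text
[(0.87, [282.0, 210.0])]
plate 28587 ctr [ 611.3 -146.7] size [140.3 139.3] ang 68.7 z 0.0672
latch 4139 ctr [ 610.8 -146.3] size [53.5 33.6] ang 69.0 z 0.0988
housing 3402 ctr [ 610.8 -146.3] size [51.8 33.6] ang 69.1 z 0.1
buttons 346 ctr [ 608.4 -145.4] size [53.5 28.6] ang 69.0 z 0.091
at [ 0.6121 -0.1485  0.1325] yaw 68.7 tool z [ 0.003 -0.    -1.   ] | total [0.0013 0.0014 0.0555] = 3 x [0.0004, 0.0005, 0.0185] | rot z -0.1 = 1 x -0.06
```

Request:
jog_arm --moves '[{"slide": [0.0004,0.0005,0.0185],"rotation": [0,0,0]},{"slide": [0.0004,0.0005,0.0185],"rotation": [0,0,0]},{"slide": [0.0004,0.0005,0.0185],"rotation": [0,0,0]},{"slide": [0,0,0],"rotation": [0,0,0]},{"slide": [0,0,0],"rotation": [0,0,0]}]'

```text
time: 5.4
eef_pos: [0.6113, -0.1469, 0.0762]
tcp_rot: [[-0.932, 0.363, 0.001], [0.363, 0.932, -0.0], [-0.001, 0.0, -1.0]]
wrist_force: [-0.9, -0.6, 0.8]
width: 0.0856
gripper_force: 0.0
```

Request:
jog_arm --gripper -1 --force 50 --moves '[{"slide": [0,0,0],"rotation": [0,0,0]},{"slide": [0,0,0],"rotation": [0,0,0]},{"slide": [0,0,0],"rotation": [0,0,0]},{"slide": [0,0,0],"rotation": [0,0,0]},{"slide": [0,0,0],"rotation": [0,0,0]},{"slide": [0,0,0],"rotation": [0,0,0]},{"slide": [0,0,0],"rotation": [0,0,0]},{"slide": [0,0,0],"rotation": [0,0,0]}]'

```text
time: 6.2
eef_pos: [0.6119, -0.1465, 0.0769]
tcp_rot: [[-0.932, 0.363, 0.002], [0.363, 0.932, 0.0], [-0.002, 0.001, -1.0]]
wrist_force: [-4.7, 4.7, 21.0]
width: 0.0301
gripper_force: 48.4
```

Request:
jog_arm --moves '[{"slide": [0,0,-0.004],"rotation": [0,0,0]},{"slide": [0,0,-0.004],"rotation": [0,0,0]},{"slide": [0,0,-0.004],"rotation": [0,0,0]},{"slide": [0,0,-0.004],"rotation": [0,0,0]},{"slide": [0,0,-0.004],"rotation": [0,0,0]},{"slide": [0,0,0],"rotation": [0,0,0]}]'

```text
time: 6.8
eef_pos: [0.6111, -0.1467, 0.0956]
tcp_rot: [[-0.932, 0.363, 0.001], [0.363, 0.932, -0.0], [-0.001, 0.0, -1.0]]
wrist_force: [-0.4, -0.1, -4.1]
width: 0.0293
gripper_force: 51.1
```

```bash
python3 lid.py l3 0.088; python3 -c "
from h import *
go([.6115,-.1467,.17],68.8,.02)
a=np.radians(68.8);Y=np.array([np.cos(a),np.sin(a)]);p=np.array([.6115,-.1467])-.175*Y; print(p)
go([*p,.17],68.8,.02)
"
```

```text
[(0.83, [276.0, 207.0])]
plate 37544 ctr [ 606.8 -145.9] size [139.9 131.5] ang 68.7 z 0.0856
latch 9937 ctr [ 609.9 -146.6] size [88.6 34.3] ang 71.3 z 0.1199
housing 8226 ctr [ 610.  -146.6] size [88.6 34.1] ang 71.3 z 0.1209
buttons 810 ctr [ 604.  -143.9] size [51.6 26.5] ang 44.4 z 0.1109
at [ 0.6108 -0.1466  0.095 ] yaw 68.7 tool z [ 0. -0. -1.] | total [-0.0007  0.0001 -0.075 ] = 4 x [-0.0002, 0.0, -0.0187] | rot z -0.1 = 1 x -0.07
[ 0.5482157  -0.30985667]
at [ 0.6108 -0.1466  0.095 ] yaw 68.7 tool z [ 0. -0. -1.] | total [-0.0009 -0.1749 -0.075 ] = 10 x [-0.0001, -0.0175, -0.0075] | rot z -0.1 = 1 x -0.07
```

Request:
jog_arm --moves '[{"slide": [0,0,-0.015],"rotation": [0,0,0]},{"slide": [0,0,-0.015],"rotation": [0,0,0]},{"slide": [0,-0.0175,0],"rotation": [0,0,0]},{"slide": [0,-0.0175,0],"rotation": [0,0,0]},{"slide": [0,-0.0175,0],"rotation": [0,0,0]},{"slide": [0,-0.0175,0],"rotation": [0,0,0]},{"slide": [0,-0.0175,0],"rotation": [0,0,0]},{"slide": [0,-0.0175,0],"rotation": [0,0,0]},{"slide": [0,-0.0175,0],"rotation": [0,0,0]},{"slide": [0,-0.0175,0],"rotation": [0,0,0]},{"slide": [0,-0.0175,0],"rotation": [0,0,0]},{"slide": [0,-0.0175,0],"rotation": [0,0,0]},{"slide": [0,0,0.02],"rotation": [0,0,0]},{"slide": [0,0,0.02],"rotation": [0,0,0]},{"slide": [0,0,0.02],"rotation": [0,0,0]},{"slide": [0,0,0.02],"rotation": [0,0,0]},{"slide": [0,0,0.01],"rotation": [0,0,0]},{"slide": [0,0,0],"rotation": [0,0,0]}]'

```text
time: 8.7
eef_pos: [0.5466, -0.3099, 0.0339]
tcp_rot: [[-0.932, 0.363, -0.002], [0.363, 0.932, 0.001], [0.002, -0.0, -1.0]]
wrist_force: [0.3, -0.6, -3.9]
width: 0.0292
gripper_force: 51.1
```

Request:
jog_arm --moves '[{"slide": [0,0,0.002],"rotation": [0,0,0]},{"slide": [0,0,0.002],"rotation": [0,0,0]},{"slide": [0,0,0.001],"rotation": [0,0,0]},{"slide": [0,0,0],"rotation": [0,0,0]}]'

```text
time: 9.1
eef_pos: [0.5475, -0.3097, 0.0304]
tcp_rot: [[-0.932, 0.363, 0.0], [0.363, 0.932, -0.0], [-0.0, -0.0, -1.0]]
wrist_force: [-0.2, 0.0, -3.9]
width: 0.0292
gripper_force: 51.0
```

Request:
jog_arm --moves '[{"slide": [0,0,0.001],"rotation": [0,0,0]},{"slide": [0,0,0.001],"rotation": [0,0,0]},{"slide": [0,0,0],"rotation": [0,0,0]}]'

```text
time: 9.4
eef_pos: [0.5475, -0.3097, 0.0282]
tcp_rot: [[-0.932, 0.363, 0.0], [0.363, 0.932, -0.0], [-0.0, 0.0, -1.0]]
wrist_force: [0.2, 1.3, -1.0]
width: 0.0295
gripper_force: 51.7
```

Request:
jog_arm --gripper 1 --moves '[{"slide": [0,0,0],"rotation": [0,0,0]},{"slide": [0,0,0],"rotation": [0,0,0]},{"slide": [0,0,0],"rotation": [0,0,0]},{"slide": [0,0,0],"rotation": [0,0,0]},{"slide": [0,0,0],"rotation": [0,0,0]},{"slide": [0,0,-0.01],"rotation": [0,0,0]},{"slide": [0,0,-0.03],"rotation": [0,0,0]},{"slide": [0,0,-0.03],"rotation": [0,0,0]},{"slide": [0,0,-0.04],"rotation": [0,0,0]},{"slide": [0,0,-0.04],"rotation": [0,0,0]},{"slide": [0,0,-0.03],"rotation": [0,0,0]},{"slide": [0,0,0],"rotation": [0,0,0]}]'

```text
time: 10.6
eef_pos: [0.5487, -0.3109, 0.2131]
tcp_rot: [[-0.932, 0.363, 0.006], [0.363, 0.932, -0.003], [-0.007, -0.0, -1.0]]
wrist_force: [0.5, -0.9, 0.2]
width: 0.086
gripper_force: 0.0
```

```bash
python3 lid.py l4 0.019; python3 w.py w2; python3 -c "
from h import *
go([.42,-.21,.2],80)
"
```

```text
[(0.69, [277.0, 185.0])]
plate 12226 ctr [ 547.1 -310.6] size [140.1 139.5] ang 68.7 z 0.0182
latch 1460 ctr [ 546.  -310.2] size [53.2 32.9] ang 68.5 z 0.05
housing 1258 ctr [ 546.  -310.2] size [51.9 32.7] ang 68.2 z 0.051
buttons 86 ctr [ 543.7 -309.3] size [53.2 27.8] ang 68.7 z 0.0427
slat_1 0.6 [320.  58.] 1624 ctr [ 431.8 -216.2] size [16.4 99.5] long-axis deg 168.3 ztop 0.0097 [32. 49. 83.]
slat_1 0.26 [257. 194.] 342 ctr [ 538.8 -328.9] size [11.8 27.1] long-axis deg 158.7 ztop 0.0495 [79. 89. 95.]
at [ 0.547  -0.3094  0.2075] yaw 68.7 tool z [-0.001  0.    -1.   ] | total [0.1544 0.0465 0.0076] = 5 x [0.0309, 0.0093, 0.0015] | rot z -11.3 = 2 x -5.63
```

View pics/l4.png

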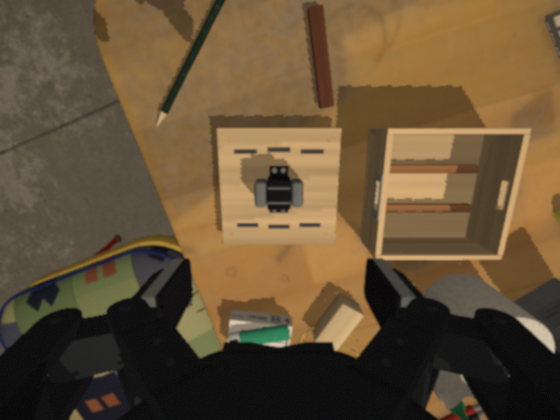

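The lid lies flat and clear at (280,187), the box is open with its bearers running across at rows 170 and 208, and slat D is at (320,58). I'll check the box centre and compute the pick of D.

```bash
python3 - <<'E'
from h import *
f=np.load("l4.npz"); d=f["d"]; P=cloud(d,f["K"],f["T"]); c=np.array([.6113,-.1467]); a=np.radians(68.75)
Y=np.array([np.cos(a),np.sin(a)]); X=np.array([Y[1],-Y[0]])
B=np.stack([(P[...,:2]-c)@X,(P[...,:2]-c)@Y,P[...,2]],-1); near=(d>0)&(abs(B[...,0])<.09)&(abs(B[...,1])<.09)
q=P[near&(abs(P[...,2]-.062)<.004)]; print(cv2.minAreaRect((q[:,:2]*1000).astype(np.float32)),np.median(q[:,2]))
ins=near&(abs(B[...,0])<.05)&(abs(B[...,1])<.055); q=B[ins&(B[...,2]>.009)&(B[...,2]<.02)]
for s in(1,-1): t=q[q[:,0]*s>0]; print("bearer",np.round(np.median(t,0),4),np.round(np.percentile(t,[2,98],0),4).tolist())
print("floor",np.median(B[ins&(B[...,2]<.009)][:,2]))
go([.4318,-.2162,.05],78.3)
E
```

```text
((611.4524536132812, -146.72085571289062), (143.08917236328125, 139.599853515625), 68.73113250732422) 0.061003056868754124
bearer [0.0234 0.0048 0.0121] [[0.0189, -0.0428, 0.01], [0.0278, 0.0527, 0.0137]]
bearer [-0.0239  0.0047  0.0122] [[-0.0285, -0.0431, 0.0106], [-0.0201, 0.0528, 0.0138]]
floor 0.00422597515230827
at [ 0.547  -0.3094  0.2075] yaw 68.7 tool z [-0.001  0.    -1.   ] | total [0.1411 0.045  0.1576] = 6 x [0.0235, 0.0075, 0.0263] | rot z -9.6 = 2 x -4.78
```

Request:
jog_arm --gripper 0 --moves '[{"slide": [0.0235,0.0075,0.0263],"rotation": [0,0,0]},{"slide": [0.0235,0.0075,0.0263],"rotation": [0,0,0]},{"slide": [0.0235,0.0075,0.0263],"rotation": [0,0,0]},{"slide": [0.0235,0.0075,0.0263],"rotation": [0,0,0]},{"slide": [0.0235,0.0075,0.0263],"rotation": [0,0,0]},{"slide": [0.0235,0.0075,0.0263],"rotation": [0,0,0]},{"slide": [0,0,0],"rotation": [0,0,-4.8]},{"slide": [0,0,0],"rotation": [0,0,-4.8]},{"slide": [0,0,0],"rotation": [0,0,0]},{"slide": [0,0,0],"rotation": [0,0,0]}]'

```text
time: 11.8
eef_pos: [0.432, -0.2167, 0.0499]
tcp_rot: [[-0.979, 0.205, -0.001], [0.205, 0.979, 0.0], [0.001, -0.0, -1.0]]
wrist_force: [0.5, 0.4, -0.9]
width: 0.0426
gripper_force: 0.0
```

```bash
python3 w.py w3; python3 -c "
from h import *
go([.4318,-.2162,.004],78.3,.02)
"
```

```text
slat_1 0.78 [280. 229.] 3372 ctr [ 431.4 -215.8] size [16.1 99.9] long-axis deg 168.4 ztop 0.0096 [35. 53. 89.]
at [ 0.4322 -0.2167  0.0501] yaw 78.2 tool z [-0. -0. -1.] | total [0.0005 0.0004 0.0461] = 3 x [0.0002, 0.0001, 0.0154] | rot z -0.1 = 1 x -0.09
```

Request:
jog_arm --moves '[{"slide": [0.0003,0.0003,0.0155],"rotation": [0,0,0]},{"slide": [0.0003,0.0003,0.0155],"rotation": [0,0,0]},{"slide": [0.0003,0.0003,0.0155],"rotation": [0,0,0]},{"slide": [0,0,0],"rotation": [0,0,0]},{"slide": [0,0,0],"rotation": [0,0,0]}]'

```text
time: 12.4
eef_pos: [0.4315, -0.2158, 0.0039]
tcp_rot: [[-0.979, 0.203, -0.0], [0.203, 0.979, -0.0], [0.0, -0.0, -1.0]]
wrist_force: [-0.2, -0.3, 0.2]
width: 0.0432
gripper_force: 0.0
```

Request:
jog_arm --gripper -1 --force 40 --moves '[{"slide": [0,0,0],"rotation": [0,0,0]},{"slide": [0,0,0],"rotation": [0,0,0]},{"slide": [0,0,0],"rotation": [0,0,0]},{"slide": [0,0,0],"rotation": [0,0,0]},{"slide": [0,0,0],"rotation": [0,0,0]}]'

```text
time: 12.9
eef_pos: [0.4321, -0.2157, 0.0045]
tcp_rot: [[-0.979, 0.202, 0.001], [0.202, 0.979, -0.0], [-0.001, -0.0, -1.0]]
wrist_force: [-1.5, 0.7, 8.0]
width: 0.0145
gripper_force: 39.0
```

```bash
cat >> h.py <<'E'
C=np.array([.6114,-.1467]); A=np.radians(68.75); BY=np.array([np.cos(A),np.sin(A)]); BX=np.array([BY[1],-BY[0]])
def bw(x,y): return C+x*BX+y*BY
E
python3 -c "
from h import *
go([.4318,-.2162,.12])
o=get_obs(); o['eef_pos'][2]=.12
go([*bw(0,-.024),.12],68.75,o=o)"
```

```text
at [ 0.4321 -0.2157  0.0045] yaw 78.3 tool z [ 0.001 -0.    -1.   ] | total [ 0.     -0.0005 -0.1155] = 3 x [0.0, -0.0002, -0.0385]
at [ 0.4321 -0.2157  0.12  ] yaw 78.3 tool z [ 0.001 -0.    -1.   ] | total [-0.1577  0.0802  0.0002] = 5 x [-0.0315, 0.016, 0.0] | rot z 9.6 = 2 x 4.78
```

Request:
jog_arm --moves '[{"slide": [0,0,-0.015],"rotation": [0,0,0]},{"slide": [0,0,-0.03],"rotation": [0,0,0]},{"slide": [0,0,-0.03],"rotation": [0,0,0]},{"slide": [0,0,-0.04],"rotation": [0,0,0]},{"slide": [-0.0315,0.016,0],"rotation": [0,0,0]},{"slide": [-0.0315,0.016,0],"rotation": [0,0,0]},{"slide": [-0.0315,0.016,0],"rotation": [0,0,0]},{"slide": [-0.0315,0.016,0],"rotation": [0,0,0]},{"slide": [-0.0315,0.016,0],"rotation": [0,0,0]},{"slide": [0,0,0],"rotation": [0,0,4.8]},{"slide": [0,0,0],"rotation": [0,0,4.8]},{"slide": [0,0,0],"rotation": [0,0,0]},{"slide": [0,0,0],"rotation": [0,0,0]}]'

```text
time: 14.2
eef_pos: [0.602, -0.169, 0.119]
tcp_rot: [[-0.933, 0.36, 0.0], [0.36, 0.933, -0.0], [-0.0, -0.0, -1.0]]
wrist_force: [-0.1, 0.8, -0.5]
width: 0.0142
gripper_force: 43.2
```

```bash
cat > held.py <<'E'
import sys
from h import *
# where does the held slat stand relative to the tcp
o=get_obs(); im,d=snapshot("wrist"); K,T=ext("wrist",o); P=cloud(d,K,T); cv2.imwrite(f"pics/{sys.argv[1]}.png",im); np.savez(sys.argv[1]+".npz",d=d,im=im,K=K,T=T)
Rm=np.array(o["tcp_rot"]); q=(P-np.array(o["eef_pos"]))@Rm
m=(d>0)&(abs(q[...,1])<.012)&(abs(q[...,0])<.07)&(abs(q[...,0])>.018)&(abs(q[...,2])<.015)
t=q[m]; print("width",o["width"],"n",m.sum(),"tool x",np.round(np.percentile(t[:,0],[0.5,99.5])*1000,1),"y",np.round(np.percentile(t[:,1],[2,98])*1000,1),"z top",np.round(np.percentile(t[:,2],10)*1000,1))
for s in(1,-1):
    u=t[t[:,0]*s>0]; 
    if len(u): print("side",s,len(u),np.round(u.mean(0)*1000,1),np.round(np.abs(u[:,0]).max()*1000,1))
E
python3 held.py g1; python3 -c "
from h import *
go([*bw(0,-.024),.02],68.75,.02)"
```

```text
width 0.014230948280493996 n 3539 tool x [-48.2  50.5] y [-8.3  6.9] z top -5.2
side 1 2169 [35.2 -0.7 -4.4] 50.6
side -1 1370 [-32.8  -0.7  -4.4] 49.3
at [ 0.602 -0.169  0.119] yaw 68.9 tool z [ 0. -0. -1.] | total [-0.0006  0.0002  0.099 ] = 5 x [-0.0001, 0.0, 0.0198] | rot z 0.1 = 1 x 0.11
```

Request:
jog_arm --moves '[{"slide": [-0.0002,0,0.02],"rotation": [0,0,0]},{"slide": [-0.0002,0,0.02],"rotation": [0,0,0]},{"slide": [-0.0002,0,0.02],"rotation": [0,0,0]},{"slide": [0,0,0.02],"rotation": [0,0,0]},{"slide": [0,0,0.013],"rotation": [0,0,0]},{"slide": [0,0,0.005],"rotation": [0,0,0]},{"slide": [0,0,0.002],"rotation": [0,0,0]},{"slide": [0,0,0.0015],"rotation": [0,0,0]},{"slide": [0,0,0],"rotation": [0,0,0]},{"slide": [0,0,0],"rotation": [0,0,0]}]'

```text
time: 15.25
eef_pos: [0.6029, -0.1693, 0.0178]
tcp_rot: [[-0.932, 0.363, 0.001], [0.363, 0.932, -0.0], [-0.001, 0.0, -1.0]]
wrist_force: [0.3, -0.2, 0.2]
width: 0.0145
gripper_force: 43.2
```

Request:
jog_arm --gripper -0.35 --moves '[{"slide": [0,0,0],"rotation": [0,0,0]},{"slide": [0,0,0],"rotation": [0,0,0]},{"slide": [0,0,0],"rotation": [0,0,0]},{"slide": [0,0,-0.01],"rotation": [0,0,0]},{"slide": [0,0,-0.03],"rotation": [0,0,0]},{"slide": [0,0,-0.04],"rotation": [0,0,0]},{"slide": [0,0,-0.04],"rotation": [0,0,0]},{"slide": [0,0,-0.04],"rotation": [0,0,0]},{"slide": [0,0,-0.04],"rotation": [0,0,0]},{"slide": [0,0,0],"rotation": [0,0,0]},{"slide": [0,0,0],"rotation": [0,0,0]}]'

```text
time: 16.35
eef_pos: [0.6027, -0.1695, 0.2184]
tcp_rot: [[-0.932, 0.363, 0.002], [0.363, 0.932, -0.0], [-0.002, 0.0, -1.0]]
wrist_force: [-0.4, -0.0, -0.8]
width: 0.0279
gripper_force: 0.0
```

```bash
cat > inbox.py <<'E'
import sys
from h import *
# slats standing in the box, box frame, mm; args: tag, zmin zmax of their tops (m)
tag,z0,z1=sys.argv[1],float(sys.argv[2]),float(sys.argv[3])
o=get_obs(); im,d=snapshot("wrist"); K,T=ext("wrist",o); P=cloud(d,K,T); cv2.imwrite(f"pics/{tag}.png",im)
xy=np.stack([(P[...,:2]-C)@BX,(P[...,:2]-C)@BY],-1)*1000
m=((d>0)&(abs(xy).max(-1)<60)&(P[...,2]>z0)&(P[...,2]<z1)).astype(np.uint8)
n,L,st,_=cv2.connectedComponentsWithStats(m)
for i in range(1,n):
    if st[i,4]<150: continue
    c,s,a=cv2.minAreaRect(xy[L==i].astype(np.float32)); a=a if s[0]>s[1] else a+90
    print("box-frame ctr",np.round(c,1),"size",np.round(sorted(s),1),"long axis vs x",round((a+45)%180-45,1),"z",round(float(np.median(P[...,2][L==i])),4),st[i,4])
E
python3 inbox.py b1 .018 .03; python3 -c "
from h import *
go([.3855,.2251,.21],93.1,.045)
"
```

```text
box-frame ctr [ -0.5 -25.3] size [15.7 99.1] long axis vs x 0.3 z 0.0221 1117
at [ 0.6022 -0.1693  0.2171] yaw 68.7 tool z [-0.  0. -1.] | total [0.3451 0.2888 0.0072] = 11 x [0.0314, 0.0263, 0.0007] | rot z -24.4 = 4 x -6.10
```

Request:
jog_arm --gripper 0 --moves '[{"slide": [0.0314,0.0263,0.0007],"rotation": [0,0,0]},{"slide": [0.0314,0.0263,0.0007],"rotation": [0,0,0]},{"slide": [0.0314,0.0263,0.0007],"rotation": [0,0,0]},{"slide": [0.0314,0.0263,0.0007],"rotation": [0,0,0]},{"slide": [0.0314,0.0263,0.0007],"rotation": [0,0,0]},{"slide": [0.0314,0.0263,0.0007],"rotation": [0,0,0]},{"slide": [0.0314,0.0263,0.0007],"rotation": [0,0,0]},{"slide": [0.0314,0.0263,0.0007],"rotation": [0,0,0]},{"slide": [0.0314,0.0263,0.0007],"rotation": [0,0,0]},{"slide": [0.0314,0.0263,0.0007],"rotation": [0,0,0]},{"slide": [0.0314,0.0263,0.0007],"rotation": [0,0,0]},{"slide": [0,0,0.04],"rotation": [0,0,-6.1]},{"slide": [0,0,0.04],"rotation": [0,0,-6.1]},{"slide": [0,0,0.04],"rotation": [0,0,-6.1]},{"slide": [0,0,0.03],"rotation": [0,0,-6.1]},{"slide": [0,0,0],"rotation": [0,0,0]},{"slide": [0,0,0],"rotation": [0,0,0]}]'

```text
time: 18.1
eef_pos: [0.3855, 0.225, 0.0595]
tcp_rot: [[-0.999, -0.051, -0.001], [-0.051, 0.999, -0.001], [0.001, -0.001, -1.0]]
wrist_force: [0.3, -0.7, 0.8]
width: 0.0423
gripper_force: 0.0
```

```bash
python3 w.py w4; python3 -c "
from h import *
go([.3855,.2251,.004],93.1,.02)
"
```

```text
slat_1 0.84 [321. 328.] 260 ctr [434.6 258.5] size [ 6.8 80.8] long-axis deg 12.8 ztop 0.0097 [33. 52. 84.]
slat_1 0.65 [451. 233.] 3529 ctr [386.8 347.3] size [17.3 89.6] long-axis deg 165.9 ztop 0.0095 [30. 46. 78.]
slat_1 0.61 [278. 228.] 3163 ctr [385.3 225.5] size [ 16.  100.4] long-axis deg 3.2 ztop 0.0096 [37. 57. 95.]
at [0.3863 0.2259 0.0608] yaw 93.0 tool z [ 0.001  0.001 -1.   ] | total [ 0.0009 -0.0008  0.0568] = 3 x [0.0003, -0.0003, 0.0189] | rot z -0.1 = 1 x -0.13
```

Request:
jog_arm --moves '[{"slide": [0.0002,0.0001,0.0186],"rotation": [0,0,0]},{"slide": [0.0002,0,0.0186],"rotation": [0,0,0]},{"slide": [0,0,0.0186],"rotation": [0,0,0]},{"slide": [0,0,0],"rotation": [0,0,0]},{"slide": [0,0,0],"rotation": [0,0,0]}]'

```text
time: 18.7
eef_pos: [0.3858, 0.226, 0.0049]
tcp_rot: [[-0.999, -0.054, 0.001], [-0.054, 0.999, 0.001], [-0.001, 0.0, -1.0]]
wrist_force: [0.1, -0.0, -0.2]
width: 0.0425
gripper_force: 0.0
```

Request:
jog_arm --gripper -1 --force 40 --moves '[{"slide": [0,0,0],"rotation": [0,0,0]},{"slide": [0,0,0],"rotation": [0,0,0]},{"slide": [0,0,0],"rotation": [0,0,0]},{"slide": [0,0,0],"rotation": [0,0,0]},{"slide": [0,0,0],"rotation": [0,0,0]}]'

```text
time: 19.2
eef_pos: [0.3858, 0.2262, 0.0048]
tcp_rot: [[-0.999, -0.054, 0.001], [-0.054, 0.999, 0.001], [-0.001, 0.001, -1.0]]
wrist_force: [-3.2, -0.7, 16.6]
width: 0.0145
gripper_force: 38.8
```

```bash
python3 -c "
from h import *
o=get_obs(); print(o['eef_pos']); o['eef_pos'][2]=.21
go([*bw(0,.0235),.21],68.75,.045,o=o)"
```

```text
[0.38583522 0.22615623 0.00484968]
at [0.3858 0.2262 0.21  ] yaw 93.1 tool z [ 0.001  0.001 -1.   ] | total [-2.146e-01 -3.632e-01 -1.000e-04] = 10 x [-0.0215, -0.0363, -0.0] | rot z 24.4 = 4 x 6.09
```

Request:
jog_arm --moves '[{"slide": [0,0,-0.015],"rotation": [0,0,0]},{"slide": [0,0,-0.04],"rotation": [0,0,0]},{"slide": [0,0,-0.05],"rotation": [0,0,0]},{"slide": [0,0,-0.05],"rotation": [0,0,0]},{"slide": [0,0,-0.05],"rotation": [0,0,0]},{"slide": [-0.0215,-0.0363,0],"rotation": [0,0,0]},{"slide": [-0.0215,-0.0363,0],"rotation": [0,0,0]},{"slide": [-0.0215,-0.0363,0],"rotation": [0,0,0]},{"slide": [-0.0215,-0.0363,0],"rotation": [0,0,0]},{"slide": [-0.0215,-0.0363,0],"rotation": [0,0,0]},{"slide": [-0.0215,-0.0363,0],"rotation": [0,0,0]},{"slide": [-0.0215,-0.0363,0],"rotation": [0,0,0]},{"slide": [-0.0215,-0.0363,0],"rotation": [0,0,0]},{"slide": [-0.0215,-0.0363,0],"rotation": [0,0,0]},{"slide": [-0.0215,-0.0363,0],"rotation": [0,0,0]},{"slide": [0,0,0.02],"rotation": [0,0,6.1]},{"slide": [0,0,0.02],"rotation": [0,0,6.1]},{"slide": [0,0,0.02],"rotation": [0,0,6.1]},{"slide": [0,0,0.02],"rotation": [0,0,6.1]},{"slide": [0,0,0],"rotation": [0,0,0]}]'

```text
time: 21.2
eef_pos: [0.6185, -0.1245, 0.127]
tcp_rot: [[-0.931, 0.365, -0.003], [0.365, 0.931, 0.0], [0.003, -0.001, -1.0]]
wrist_force: [0.0, 0.7, -0.6]
width: 0.0147
gripper_force: 39.8
```

```bash
python3 held.py g2; python3 -c "
from h import *
go([*bw(0,.0235),.02],68.75,.02)"
```

```text
width 0.014701055141551999 n 3532 tool x [-48.5  50.4] y [-8.3  6.9] z top -4.8
side 1 2152 [35.2 -0.7 -4. ] 50.6
side -1 1380 [-32.9  -0.7  -4.1] 50.5
at [ 0.6193 -0.1247  0.1286] yaw 68.9 tool z [-0.002 -0.    -1.   ] | total [-0.0008  0.0003  0.1086] = 6 x [-0.0001, 0.0, 0.0181] | rot z 0.1 = 1 x 0.11
```

Request:
jog_arm --moves '[{"slide": [-0.0003,0.0005,0.02],"rotation": [0,0,0]},{"slide": [-0.0003,0.0005,0.02],"rotation": [0,0,0]},{"slide": [-0.0002,0.0002,0.02],"rotation": [0,0,0]},{"slide": [0,0,0.02],"rotation": [0,0,0]},{"slide": [0,0,0.018],"rotation": [0,0,0]},{"slide": [0,0,0.007],"rotation": [0,0,0]},{"slide": [0,0,0.003],"rotation": [0,0,0]},{"slide": [0,0,0.0015],"rotation": [0,0,0]},{"slide": [0,0,0],"rotation": [0,0,0]},{"slide": [0,0,0],"rotation": [0,0,0]}]'

```text
time: 22.25
eef_pos: [0.6213, -0.1243, 0.0199]
tcp_rot: [[-0.932, 0.363, 0.001], [0.363, 0.932, -0.0], [-0.001, 0.0, -1.0]]
wrist_force: [-0.3, 0.4, -0.8]
width: 0.0142
gripper_force: 39.8
```

Request:
jog_arm --moves '[{"slide": [0,0,0.0015],"rotation": [0,0,0]},{"slide": [0,0,0],"rotation": [0,0,0]}]'

```text
time: 22.45
eef_pos: [0.6212, -0.1242, 0.018]
tcp_rot: [[-0.932, 0.363, 0.001], [0.363, 0.932, -0.0], [-0.001, 0.0, -1.0]]
wrist_force: [0.4, 0.1, 1.3]
width: 0.0145
gripper_force: 40.0
```

Request:
jog_arm --gripper -0.35 --moves '[{"slide": [0,0,0],"rotation": [0,0,0]},{"slide": [0,0,0],"rotation": [0,0,0]},{"slide": [0,0,0],"rotation": [0,0,0]},{"slide": [0,0,-0.01],"rotation": [0,0,0]},{"slide": [0,0,-0.03],"rotation": [0,0,0]},{"slide": [0,0,-0.04],"rotation": [0,0,0]},{"slide": [0,0,-0.04],"rotation": [0,0,0]},{"slide": [0,0,-0.04],"rotation": [0,0,0]},{"slide": [0,0,-0.04],"rotation": [0,0,0]},{"slide": [0,0,0],"rotation": [0,0,0]},{"slide": [0,0,0],"rotation": [0,0,0]}]'

```text
time: 23.55
eef_pos: [0.6212, -0.1242, 0.2189]
tcp_rot: [[-0.932, 0.363, 0.002], [0.363, 0.932, 0.0], [-0.002, 0.001, -1.0]]
wrist_force: [0.1, 0.4, -0.2]
width: 0.0278
gripper_force: 0.0
```

```bash
python3 inbox.py b2 .018 .03; python3 -c "
from h import *
go([.4961,.2768,.22],102.6,.045)
print(np.round(get_obs()['joints'],0))"
```

```text
box-frame ctr [  0.3 -24.9] size [16.2 99.5] long axis vs x -0.0 z 0.0221 1132
box-frame ctr [ 0.5 23.8] size [15.6 99.5] long axis vs x -0.4 z 0.0221 1118
at [ 0.6207 -0.124   0.2177] yaw 68.7 tool z [-0.  0. -1.] | total [ 0.2615  0.3283 -0.0022] = 10 x [0.0261, 0.0328, -0.0002] | rot z -33.9 = 5 x -6.77
[-20.  30.  40.  93. -21.  64.  94.]
```

Request:
jog_arm --gripper 0 --moves '[{"slide": [0.0261,0.0328,0],"rotation": [0,0,0]},{"slide": [0.0261,0.0328,0],"rotation": [0,0,0]},{"slide": [0.0261,0.0328,0],"rotation": [0,0,0]},{"slide": [0.0261,0.0328,0],"rotation": [0,0,0]},{"slide": [0.0261,0.0328,0],"rotation": [0,0,0]},{"slide": [0.0261,0.0328,0],"rotation": [0,0,0]},{"slide": [0.0261,0.0328,0],"rotation": [0,0,0]},{"slide": [0.0261,0.0328,0],"rotation": [0,0,0]},{"slide": [0.0261,0.0328,0],"rotation": [0,0,0]},{"slide": [0.0261,0.0328,0],"rotation": [0,0,0]},{"slide": [0,0,0.03],"rotation": [0,0,-6.8]},{"slide": [0,0,0.03],"rotation": [0,0,-6.8]},{"slide": [0,0,0.03],"rotation": [0,0,-6.8]},{"slide": [0,0,0.04],"rotation": [0,0,-6.8]},{"slide": [0,0,0.03],"rotation": [0,0,-6.7]},{"slide": [0,0,0],"rotation": [0,0,0]},{"slide": [0,0,0],"rotation": [0,0,0]}]'

```text
time: 25.3
eef_pos: [0.4966, 0.2756, 0.0577]
tcp_rot: [[-0.977, -0.214, -0.001], [-0.214, 0.977, -0.001], [0.001, -0.001, -1.0]]
wrist_force: [0.7, 0.7, 0.6]
width: 0.0428
gripper_force: 0.0
```

```bash
python3 w.py w5; python3 -c "
from h import *
go([.4961,.2768,.004],102.6,.02)
"
```

```text
slat_1 0.84 [431.  91.] 5161 ctr [391.8 346.3] size [ 16.6 100.2] long-axis deg 166.3 ztop 0.0095 [31. 48. 81.]
slat_1 0.57 [280. 225.] 3187 ctr [496.9 277.4] size [ 16.  100.3] long-axis deg 12.5 ztop 0.0096 [36. 56. 94.]
at [0.4974 0.2764 0.0591] yaw 102.5 tool z [ 0.001  0.001 -1.   ] | total [0.0013 0.0007 0.0551] = 3 x [0.0004, 0.0002, 0.0184] | rot z -0.1 = 1 x -0.15
```

Request:
jog_arm --moves '[{"slide": [0,0.0004,0.0183],"rotation": [0,0,0]},{"slide": [0,0.0004,0.0183],"rotation": [0,0,0]},{"slide": [0,0,0.0183],"rotation": [0,0,0]},{"slide": [0,0,0],"rotation": [0,0,0]},{"slide": [0,0,0],"rotation": [0,0,0]}]'

```text
time: 25.9
eef_pos: [0.4971, 0.2773, 0.0041]
tcp_rot: [[-0.976, -0.218, 0.001], [-0.218, 0.976, 0.0], [-0.001, 0.0, -1.0]]
wrist_force: [0.3, 0.7, 0.5]
width: 0.0431
gripper_force: 0.0
```

Request:
jog_arm --gripper -1 --force 40 --moves '[{"slide": [0,0,0],"rotation": [0,0,0]},{"slide": [0,0,0],"rotation": [0,0,0]},{"slide": [0,0,0],"rotation": [0,0,0]},{"slide": [0,0,0],"rotation": [0,0,0]},{"slide": [0,0,0],"rotation": [0,0,0]}]'

```text
time: 26.4
eef_pos: [0.4971, 0.2773, 0.0041]
tcp_rot: [[-0.976, -0.218, 0.001], [-0.218, 0.976, 0.001], [-0.001, 0.001, -1.0]]
wrist_force: [-2.8, -1.3, 12.3]
width: 0.0146
gripper_force: 39.0
```

```bash
python3 -c "
from h import *
o=get_obs(); print(o['eef_pos']); o['eef_pos'][2]=.22
go([*bw(.024,0),.22],-21.25,.045,o=o)"
```

```text
[0.49710086 0.27729911 0.0041013 ]
at [0.4971 0.2773 0.22  ] yaw 102.6 tool z [ 0.001  0.001 -1.   ] | total [-3.890e-02 -4.521e-01 -3.000e-04] = 11 x [-0.0035, -0.0411, -0.0] | rot z -56.1 = 8 x -7.02
```

Request:
jog_arm --moves '[{"slide": [0,0,-0.015],"rotation": [0,0,0]},{"slide": [0,0,-0.05],"rotation": [0,0,0]},{"slide": [0,0,-0.05],"rotation": [0,0,0]},{"slide": [0,0,-0.05],"rotation": [0,0,0]},{"slide": [0,0,-0.05],"rotation": [0,0,0]},{"slide": [-0.0035,-0.0411,0],"rotation": [0,0,0]},{"slide": [-0.0035,-0.0411,0],"rotation": [0,0,0]},{"slide": [-0.0035,-0.0411,0],"rotation": [0,0,0]},{"slide": [-0.0035,-0.0411,0],"rotation": [0,0,0]},{"slide": [-0.0035,-0.0411,0],"rotation": [0,0,0]},{"slide": [-0.0035,-0.0411,0],"rotation": [0,0,0]},{"slide": [-0.0035,-0.0411,0],"rotation": [0,0,0]},{"slide": [-0.0035,-0.0411,0],"rotation": [0,0,0]},{"slide": [-0.0035,-0.0411,0],"rotation": [0,0,0]},{"slide": [-0.0035,-0.0411,0],"rotation": [0,0,0]},{"slide": [-0.0035,-0.0411,0],"rotation": [0,0,0]},{"slide": [0,0,0],"rotation": [0,0,8.2]},{"slide": [0,0,0],"rotation": [0,0,8.2]},{"slide": [0,0,0],"rotation": [0,0,8.2]},{"slide": [0,0,0],"rotation": [0,0,8.2]}]'

```text
time: 28.4
eef_pos: [0.6327, -0.1559, 0.2192]
tcp_rot: [[-0.936, 0.351, 0.001], [0.351, 0.936, 0.0], [-0.001, 0.0, -1.0]]
wrist_force: [0.5, 0.3, -1.2]
width: 0.0143
gripper_force: 39.7
```

Request:
jog_arm --moves '[{"slide": [0,0,0],"rotation": [0,0,8.2]},{"slide": [0,0,0],"rotation": [0,0,8.2]},{"slide": [0,0,0],"rotation": [0,0,8.2]},{"slide": [0,0,0],"rotation": [0,0,8.2]},{"slide": [0,0,0.01],"rotation": [0,0,8.2]},{"slide": [0,0,0.02],"rotation": [0,0,8.2]},{"slide": [0,0,0.02],"rotation": [0,0,8.2]},{"slide": [0,0,0.02],"rotation": [0,0,8.2]},{"slide": [0,0,0.01],"rotation": [0,0,8.2]},{"slide": [0,0,0.01],"rotation": [0,0,8.2]},{"slide": [0,0,0],"rotation": [0,0,8.2]},{"slide": [0,0,0],"rotation": [0,0,0.8]},{"slide": [0,0,0],"rotation": [0,0,0]},{"slide": [0,0,0],"rotation": [0,0,0]}]'

```text
time: 29.8
eef_pos: [0.6331, -0.1557, 0.1285]
tcp_rot: [[0.358, 0.934, 0.001], [0.934, -0.358, 0.0], [0.001, 0.001, -1.0]]
wrist_force: [-0.2, 0.3, 0.2]
width: 0.0147
gripper_force: 39.7
```

```bash
python3 held.py g3; python3 -c "
from h import *
go([*bw(.024,0),.028],-21.25,.02); print(np.round(get_obs()['joints'],0))"
```

```text
width 0.014744456058106052 n 3519 tool x [-47.8  50. ] y [-7.4  7.9] z top -5.5
side 1 2144 [35.   0.3 -4.7] 50.1
side -1 1375 [-32.6   0.2  -4.7] 48.9
at [ 0.6331 -0.1558  0.1285] yaw -21.0 tool z [ 0.001  0.    -1.   ] | total [0.0006 0.0004 0.1005] = 6 x [0.0001, 0.0001, 0.0167] | rot z 0.2 = 1 x 0.23
[-26.  47.  58.  95. -44.  64.  23.]
```

Request:
jog_arm --moves '[{"slide": [0.0003,0.0002,0.02],"rotation": [0,0,0.2]},{"slide": [0.0003,0.0002,0.02],"rotation": [0,0,0]},{"slide": [0,0,0.02],"rotation": [0,0,0]},{"slide": [0,0,0.02],"rotation": [0,0,0]},{"slide": [0,0,0.012],"rotation": [0,0,0]},{"slide": [0,0,0.005],"rotation": [0,0,0]},{"slide": [0,0,0.0025],"rotation": [0,0,0]},{"slide": [0,0,0],"rotation": [0,0,0]},{"slide": [0,0,0],"rotation": [0,0,0]}]'

```text
time: 30.75
eef_pos: [0.6339, -0.1556, 0.029]
tcp_rot: [[0.364, 0.931, 0.001], [0.931, -0.364, -0.0], [0.0, 0.001, -1.0]]
wrist_force: [0.4, 0.2, -0.2]
width: 0.0146
gripper_force: 39.7
```

Request:
jog_arm --moves '[{"slide": [0,0,0.0012],"rotation": [0,0,0]},{"slide": [0,0,0],"rotation": [0,0,0]}]'

```text
time: 30.95
eef_pos: [0.6337, -0.1553, 0.0274]
tcp_rot: [[0.364, 0.931, 0.0], [0.931, -0.364, 0.0], [0.0, 0.0, -1.0]]
wrist_force: [0.3, -0.6, 0.7]
width: 0.0142
gripper_force: 39.7
```

Request:
jog_arm --gripper -0.35 --moves '[{"slide": [0,0,0],"rotation": [0,0,0]},{"slide": [0,0,0],"rotation": [0,0,0]},{"slide": [0,0,0],"rotation": [0,0,0]},{"slide": [0,0,-0.01],"rotation": [0,0,0]},{"slide": [0,0,-0.03],"rotation": [0,0,0]},{"slide": [0,0,-0.04],"rotation": [0,0,0]},{"slide": [0,0,-0.04],"rotation": [0,0,0]},{"slide": [0,0,-0.04],"rotation": [0,0,0]},{"slide": [0,0,-0.03],"rotation": [0,0,0]},{"slide": [0,0,0],"rotation": [0,0,0]},{"slide": [0,0,0],"rotation": [0,0,0]}]'

```text
time: 32.05
eef_pos: [0.6336, -0.1553, 0.2178]
tcp_rot: [[0.364, 0.931, 0.001], [0.931, -0.364, 0.0], [0.001, 0.001, -1.0]]
wrist_force: [-0.2, 0.2, -1.3]
width: 0.0278
gripper_force: 0.0
```

```bash
python3 inbox.py b3 .028 .04; python3 -c "
from h import *
go([.3918,.3461,.22],76.2,.045)
print(np.round(get_obs()['joints'],0))"
```

```text
box-frame ctr [24.5 -0.3] size [15.5 99.3] long axis vs x 89.5 z 0.032 1178
at [ 0.6333 -0.1552  0.2169] yaw -21.4 tool z [-0.  0. -1.] | total [ 0.3788 -0.4076 -0.0029] = 13 x [0.0291, -0.0314, -0.0002] | rot z 82.4 = 11 x 7.49
[-29.  42.  63.  91. -39.  72.  19.]
```

Request:
jog_arm --gripper 0 --moves '[{"slide": [0.0291,-0.0314,0],"rotation": [0,0,0]},{"slide": [0.0291,-0.0314,0],"rotation": [0,0,0]},{"slide": [0.0291,-0.0314,0],"rotation": [0,0,0]},{"slide": [0.0291,-0.0314,0],"rotation": [0,0,0]},{"slide": [0.0291,-0.0314,0],"rotation": [0,0,0]},{"slide": [0.0291,-0.0314,0],"rotation": [0,0,0]},{"slide": [0.0291,-0.0314,0],"rotation": [0,0,0]},{"slide": [0.0291,-0.0314,0],"rotation": [0,0,0]},{"slide": [0.0291,-0.0314,0],"rotation": [0,0,0]},{"slide": [0.0291,-0.0314,0],"rotation": [0,0,0]},{"slide": [0.0291,-0.0314,0],"rotation": [0,0,0]},{"slide": [0.0291,-0.0314,0],"rotation": [0,0,0]},{"slide": [0.0291,-0.0314,0],"rotation": [0,0,0]},{"slide": [0,0,0],"rotation": [0,0,-8.1]},{"slide": [0,0,0],"rotation": [0,0,-8.1]},{"slide": [0,0,0],"rotation": [0,0,-8.1]},{"slide": [0,0,0],"rotation": [0,0,-8.1]},{"slide": [0,0,0],"rotation": [0,0,-8.1]},{"slide": [0,0,0],"rotation": [0,0,-8.1]}]'

```text
time: 34.0
eef_pos: [0.3908, 0.3453, 0.2163]
tcp_rot: [[-0.463, 0.887, -0.001], [0.887, 0.463, -0.001], [-0.001, -0.001, -1.0]]
wrist_force: [0.9, -0.5, -0.1]
width: 0.043
gripper_force: 0.0
```

Request:
jog_arm --moves '[{"slide": [0,0,0.03],"rotation": [0,0,-8.1]},{"slide": [0,0,0.03],"rotation": [0,0,-8.1]},{"slide": [0,0,0.03],"rotation": [0,0,-8.1]},{"slide": [0,0,0.03],"rotation": [0,0,-8.1]},{"slide": [0,0,0.02],"rotation": [0,0,-8.1]},{"slide": [0,0,0.02],"rotation": [0,0,-8.1]},{"slide": [0,0,0],"rotation": [0,0,-0.4]},{"slide": [0,0,0],"rotation": [0,0,0]},{"slide": [0,0,0],"rotation": [0,0,0]}]'

```text
time: 34.9
eef_pos: [0.3915, 0.3458, 0.0578]
tcp_rot: [[-0.97, 0.242, 0.001], [0.242, 0.97, 0.0], [-0.0, 0.0, -1.0]]
wrist_force: [0.0, -0.1, 0.0]
width: 0.0427
gripper_force: 0.0
```

```bash
python3 w.py w6; python3 -c "
from h import *
go([.3918,.3461,.004],76.2,.02)
print(np.round(get_obs()['joints'],0))"
```

```text
slat_1 0.55 [280. 226.] 3195 ctr [391.8 346.6] size [16.  99.5] long-axis deg 166.2 ztop 0.0097 [35. 54. 90.]
at [0.3914 0.346  0.0579] yaw 76.1 tool z [ 0.001  0.001 -1.   ] | total [-0.0003  0.0001  0.0539] = 3 x [-0.0001, 0.0, 0.018] | rot z -0.1 = 1 x -0.07
[-72.  31.  34. 115. -26.  41.  54.]
```

Request:
jog_arm --moves '[{"slide": [-0.0002,0.0002,0.018],"rotation": [0,0,0]},{"slide": [0,0.0002,0.018],"rotation": [0,0,0]},{"slide": [0,0,0.018],"rotation": [0,0,0]},{"slide": [0,0,0],"rotation": [0,0,0]},{"slide": [0,0,0],"rotation": [0,0,0]}]'

```text
time: 35.5
eef_pos: [0.3917, 0.346, 0.0037]
tcp_rot: [[-0.971, 0.239, 0.0], [0.239, 0.971, -0.0], [-0.0, -0.0, -1.0]]
wrist_force: [1.2, 0.5, 0.1]
width: 0.0429
gripper_force: 0.0
```

Request:
jog_arm --gripper -1 --force 40 --moves '[{"slide": [0,0,0],"rotation": [0,0,0]},{"slide": [0,0,0],"rotation": [0,0,0]},{"slide": [0,0,0],"rotation": [0,0,0]},{"slide": [0,0,0],"rotation": [0,0,0]},{"slide": [0,0,0],"rotation": [0,0,0]}]'

```text
time: 36.0
eef_pos: [0.3919, 0.3464, 0.0041]
tcp_rot: [[-0.971, 0.238, 0.001], [0.238, 0.971, 0.001], [-0.0, 0.001, -1.0]]
wrist_force: [-2.7, -1.4, 10.9]
width: 0.0143
gripper_force: 39.0
```

```bash
python3 -c "
from h import *
o=get_obs(); print(o['eef_pos']); o['eef_pos'][2]=.22
go([*bw(-.024,0),.22],-21.25,.045,o=o)"
```

```text
[0.39190775 0.3464111  0.00414193]
at [0.3919 0.3464 0.22  ] yaw 76.2 tool z [ 0.001  0.001 -1.   ] | total [-0.3068 -0.4235 -0.0005] = 12 x [-0.0256, -0.0353, -0.0] | rot z -82.5 = 11 x -7.50
```

Request:
jog_arm --moves '[{"slide": [0,0,-0.015],"rotation": [0,0,0]},{"slide": [0,0,-0.05],"rotation": [0,0,0]},{"slide": [0,0,-0.05],"rotation": [0,0,0]},{"slide": [0,0,-0.05],"rotation": [0,0,0]},{"slide": [0,0,-0.05],"rotation": [0,0,0]},{"slide": [-0.0256,-0.0353,0],"rotation": [0,0,0]},{"slide": [-0.0256,-0.0353,0],"rotation": [0,0,0]},{"slide": [-0.0256,-0.0353,0],"rotation": [0,0,0]},{"slide": [-0.0256,-0.0353,0],"rotation": [0,0,0]},{"slide": [-0.0256,-0.0353,0],"rotation": [0,0,0]},{"slide": [-0.0256,-0.0353,0],"rotation": [0,0,0]},{"slide": [-0.0256,-0.0353,0],"rotation": [0,0,0]},{"slide": [-0.0256,-0.0353,0],"rotation": [0,0,0]},{"slide": [-0.0256,-0.0353,0],"rotation": [0,0,0]},{"slide": [-0.0256,-0.0353,0],"rotation": [0,0,0]},{"slide": [-0.0256,-0.0353,0],"rotation": [0,0,0]},{"slide": [-0.0256,-0.0353,0],"rotation": [0,0,0]},{"slide": [0,0,0],"rotation": [0,0,8.1]},{"slide": [0,0,0],"rotation": [0,0,8.1]},{"slide": [0,0,0],"rotation": [0,0,8.1]}]'

```text
time: 38.0
eef_pos: [0.5887, -0.1392, 0.2193]
tcp_rot: [[-0.783, 0.622, 0.0], [0.622, 0.783, 0.0], [-0.0, 0.0, -1.0]]
wrist_force: [0.5, -0.0, 0.4]
width: 0.0149
gripper_force: 39.6
```

Request:
jog_arm --moves '[{"slide": [0,0,0],"rotation": [0,0,8.1]},{"slide": [0,0,0],"rotation": [0,0,8.1]},{"slide": [0,0,0],"rotation": [0,0,8.1]},{"slide": [0,0,0.01],"rotation": [0,0,8.1]},{"slide": [0,0,0.02],"rotation": [0,0,8.1]},{"slide": [0,0,0.02],"rotation": [0,0,8.1]},{"slide": [0,0,0.02],"rotation": [0,0,8.1]},{"slide": [0,0,0.01],"rotation": [0,0,8.1]},{"slide": [0,0,0.01],"rotation": [0,0,8.1]},{"slide": [0,0,0],"rotation": [0,0,0.3]},{"slide": [0,0,0],"rotation": [0,0,0]},{"slide": [0,0,0],"rotation": [0,0,0]}]'

```text
time: 39.2
eef_pos: [0.5894, -0.1386, 0.1292]
tcp_rot: [[0.36, 0.933, 0.001], [0.933, -0.36, 0.0], [0.001, 0.001, -1.0]]
wrist_force: [-0.7, 0.3, 0.4]
width: 0.0143
gripper_force: 39.6
```

```bash
python3 held.py g4; python3 -c "
from h import *
go([*bw(-.024,0),.0275],-21.25,.02); print(np.round(get_obs()['joints'],0))"
```

```text
width 0.014341234485322114 n 3513 tool x [-48.   49.9] y [-7.4  7.9] z top -5.5
side 1 2145 [35.   0.3 -4.6] 50.1
side -1 1368 [-32.6   0.2  -4.8] 48.9
at [ 0.5894 -0.1386  0.1291] yaw -21.1 tool z [ 0.001  0.    -1.   ] | total [ 0.0003 -0.0006  0.1016] = 6 x [0.0001, -0.0001, 0.0169] | rot z 0.1 = 1 x 0.14
[-33.  46.  65. 102. -47.  64.  27.]
```

Request:
jog_arm --moves '[{"slide": [0.0003,-0.0004,0.02],"rotation": [0,0,0.2]},{"slide": [0,-0.0002,0.02],"rotation": [0,0,0]},{"slide": [0,0,0.02],"rotation": [0,0,0]},{"slide": [0,0,0.02],"rotation": [0,0,0]},{"slide": [0,0,0.013],"rotation": [0,0,0]},{"slide": [0,0,0.005],"rotation": [0,0,0]},{"slide": [0,0,0.0035],"rotation": [0,0,0]},{"slide": [0,0,0],"rotation": [0,0,0]},{"slide": [0,0,0],"rotation": [0,0,0]}]'

```text
time: 40.15
eef_pos: [0.589, -0.1384, 0.0272]
tcp_rot: [[0.366, 0.931, 0.001], [0.931, -0.366, -0.0], [-0.0, 0.001, -1.0]]
wrist_force: [-1.6, -0.8, 3.2]
width: 0.0145
gripper_force: 40.0
```

Request:
jog_arm --gripper -0.35 --moves '[{"slide": [0,0,0],"rotation": [0,0,0]},{"slide": [0,0,0],"rotation": [0,0,0]},{"slide": [0,0,0],"rotation": [0,0,0]},{"slide": [0,0,-0.01],"rotation": [0,0,0]},{"slide": [0,0,-0.03],"rotation": [0,0,0]},{"slide": [0,0,-0.04],"rotation": [0,0,0]},{"slide": [0,0,-0.04],"rotation": [0,0,0]},{"slide": [0,0,-0.04],"rotation": [0,0,0]},{"slide": [0,0,-0.05],"rotation": [0,0,0]},{"slide": [0,0,-0.05],"rotation": [0,0,0]},{"slide": [0,0,0],"rotation": [0,0,0]},{"slide": [0,0,0],"rotation": [0,0,0]}]'

```text
time: 41.35
eef_pos: [0.5887, -0.1383, 0.2881]
tcp_rot: [[0.366, 0.931, 0.002], [0.931, -0.366, 0.001], [0.001, 0.002, -1.0]]
wrist_force: [-0.6, -0.6, -0.6]
width: 0.0276
gripper_force: 0.0
```

```bash
python3 inbox.py b4 .028 .04;python3 - <<'E'
from h import *
im,d=snapshot("top"); cv2.imwrite("pics/top1.png",im); K,T=ext("top"); P=cloud(d,K,T)
print([(round(r["confidence"],2),np.round(np.median(P[r["pixels"]&(d>0)],0),3).tolist(),im[r["pixels"]].mean(0).round().tolist()) for r in regions_of("slat_1","top")])
for r in regions_of("lid","top"): print("lid",round(r["confidence"],2),np.round(np.median(P[r["pixels"]&(d>0)],0),3))
w=cv2.imread("pics/b4.png"); cv2.imwrite("pics/c1.png",np.hstack([cv2.resize(w,(400,300)),im[150:375,100:400]][:1]+[cv2.resize(im[150:375,100:400],(400,300))]))
go([.46,-.22,.30],68.75,.045)
print(np.round(get_obs()['joints'],0))
E
```

```text
box-frame ctr [-23.4  -0.5] size [15.4 99.7] long axis vs x 89.5 z 0.032 833
box-frame ctr [24.   0.1] size [16.1 98.2] long axis vs x 89.7 z 0.0321 830
[]
lid 0.69 [ 0.536 -0.316  0.02 ]
at [ 0.5882 -0.1379  0.2857] yaw -21.5 tool z [-0.002 -0.    -1.   ] | total [-0.1234 -0.0893 -0.0141] = 4 x [-0.0308, -0.0223, -0.0035] | rot z 89.8 = 12 x 7.48
[-36.  35.  70.  93. -33.  76.  17.]
```

View pics/c1.png

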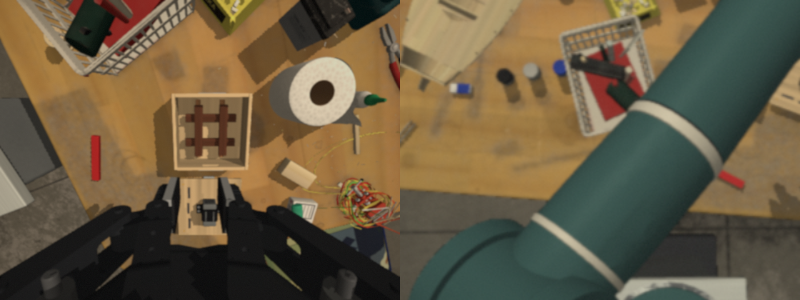

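The picture shows a clean crosswise stack of four slats centred in the box, and no dark slats left on the table (only the red one). Next I turn back and look at the lid.

Request:
jog_arm --gripper 1 --moves '[{"slide": [0,0,0],"rotation": [0,0,-8.2]},{"slide": [0,0,0],"rotation": [0,0,-8.2]},{"slide": [0,0,0],"rotation": [0,0,-8.2]},{"slide": [0,0,0],"rotation": [0,0,-8.2]},{"slide": [0,0,0],"rotation": [0,0,-8.2]},{"slide": [0,0,0],"rotation": [0,0,-8.2]},{"slide": [0,0,0],"rotation": [0,0,-8.2]},{"slide": [0,0,0],"rotation": [0,0,-8.2]},{"slide": [0,0,0],"rotation": [0,0,-8.2]},{"slide": [0,0,0],"rotation": [0,0,-8.2]},{"slide": [0,0,0],"rotation": [0,0,-8.2]},{"slide": [0,-0.04,0.02],"rotation": [0,0,0]},{"slide": [0,-0.04,0.02],"rotation": [0,0,0]},{"slide": [0,-0.04,0.02],"rotation": [0,0,0]},{"slide": [0,-0.03,0.02],"rotation": [0,0,0]},{"slide": [0,-0.02,0],"rotation": [0,0,0]},{"slide": [0,0,0],"rotation": [0,0,0]},{"slide": [0,0,0],"rotation": [0,0,0]}]'

```text
time: 43.35
eef_pos: [0.5267, -0.2965, 0.206]
tcp_rot: [[-0.932, 0.363, -0.001], [0.363, 0.932, 0.0], [0.001, -0.0, -1.0]]
wrist_force: [0.8, 0.2, 0.5]
width: 0.0853
gripper_force: 0.0
```

```bash
python3 lid.py l5 0.019; python3 -c "
from h import *
go([.547,-.3106,.08],68.7,.03)
print(np.round(get_obs()['joints'],0))"
```

```text
[(0.87, [275.0, 208.0]), (0.72, [431.0, 196.0])]
plate 11868 ctr [ 546.5 -310.3] size [140.4 138.7] ang 68.7 z 0.0182
latch 1517 ctr [ 546.  -310.1] size [53.4 33.4] ang 68.4 z 0.0497
housing 1243 ctr [ 546.2 -310.1] size [51.8 33.2] ang 68.9 z 0.051
buttons 119 ctr [ 542.3 -308.2] size [54.4 26. ] ang 63.8 z 0.0429
at [ 0.5274 -0.2955  0.2063] yaw 68.8 tool z [-0.  0. -1.] | total [-0.0238 -0.0071  0.1263] = 5 x [-0.0048, -0.0014, 0.0253] | rot z 0.1 = 1 x 0.10
[ -8.  30.  46.  98. -24.  63. 115.]
```

View pics/l5.png

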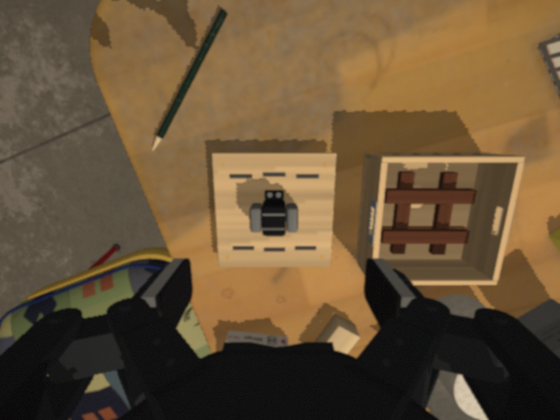

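The lid at (274,210) is where I left it, and the stack at (430,215) is tidy. I'll go down to the latch.

Request:
jog_arm --moves '[{"slide": [-0.0047,-0.0015,0.0253],"rotation": [0,0,0]},{"slide": [-0.0047,-0.0015,0.0253],"rotation": [0,0,0]},{"slide": [-0.0047,-0.0015,0.0253],"rotation": [0,0,0]},{"slide": [-0.0047,-0.0015,0.0253],"rotation": [0,0,0]},{"slide": [-0.0047,-0.0015,0.0253],"rotation": [0,0,0]},{"slide": [0,0,0],"rotation": [0,0,0]},{"slide": [0,0,0],"rotation": [0,0,0]}]'

```text
time: 44.15
eef_pos: [0.5464, -0.3115, 0.0806]
tcp_rot: [[-0.932, 0.362, -0.0], [0.362, 0.932, -0.0], [0.0, -0.0, -1.0]]
wrist_force: [0.2, -0.4, 0.6]
width: 0.0858
gripper_force: 0.0
```

```bash
python3 lid.py l6 0.019; python3 -c "
from h import *
go([.5465,-.3103,.028],68.7,.02)"
```

```text
[]
at [ 0.5468 -0.3119  0.0816] yaw 68.8 tool z [ 0.001 -0.001 -1.   ] | total [0.0009 0.0014 0.0536] = 3 x [0.0003, 0.0005, 0.0179] | rot z 0.1 = 1 x 0.06Traceback (most recent call last):
  File "lid.py", line 8, in <module>
    m=r[0]["pixels"]&(d>0); q=P[m]
      ~^^^
IndexError: list index out of range
```

Request:
jog_arm --moves '[{"slide": [0.0003,0.0004,0.0178],"rotation": [0,0,0]},{"slide": [0,0.0004,0.0178],"rotation": [0,0,0]},{"slide": [0,0.0003,0.0175],"rotation": [0,0,0]},{"slide": [0,0,0],"rotation": [0,0,0]},{"slide": [0,0,0],"rotation": [0,0,0]}]'

```text
time: 44.75
eef_pos: [0.5459, -0.311, 0.0266]
tcp_rot: [[-0.932, 0.363, -0.001], [0.363, 0.932, 0.0], [0.001, -0.0, -1.0]]
wrist_force: [-0.3, -0.0, 0.8]
width: 0.0857
gripper_force: 0.0
```

Request:
jog_arm --gripper -1 --force 50 --moves '[{"slide": [0,0,0],"rotation": [0,0,0]},{"slide": [0,0,0],"rotation": [0,0,0]},{"slide": [0,0,0],"rotation": [0,0,0]},{"slide": [0,0,0],"rotation": [0,0,0]},{"slide": [0,0,0],"rotation": [0,0,0]},{"slide": [0,0,0],"rotation": [0,0,0]},{"slide": [0,0,0],"rotation": [0,0,0]}]'

```text
time: 45.45
eef_pos: [0.547, -0.3114, 0.0288]
tcp_rot: [[-0.932, 0.363, 0.002], [0.363, 0.932, -0.001], [-0.002, 0.0, -1.0]]
wrist_force: [-3.4, 3.6, 20.9]
width: 0.0294
gripper_force: 48.4
```

Request:
jog_arm --moves '[{"slide": [0,0,-0.01],"rotation": [0,0,0]},{"slide": [0,0,-0.02],"rotation": [0,0,0]},{"slide": [0,0,-0.03],"rotation": [0,0,0]},{"slide": [0,0,-0.03],"rotation": [0,0,0]},{"slide": [0,0,-0.02],"rotation": [0,0,0]},{"slide": [0,0,0],"rotation": [0,0,0]},{"slide": [0,0,0],"rotation": [0,0,0]}]'

```text
time: 46.15
eef_pos: [0.5462, -0.3105, 0.1367]
tcp_rot: [[-0.932, 0.362, 0.0], [0.362, 0.932, 0.0], [0.0, 0.0, -1.0]]
wrist_force: [0.3, 0.5, -3.7]
width: 0.0288
gripper_force: 52.3
```

```bash
cat > lidh.py <<'E'
import sys
from h import *
# held lid: plate rectangle in tool frame
o=get_obs(); im,d=snapshot("wrist"); K,T=ext("wrist",o); P=cloud(d,K,T); Rm=np.array(o["tcp_rot"]); q=(P-np.array(o["eef_pos"]))@Rm*1000
zp=float(sys.argv[1]) if len(sys.argv)>1 else 9
m=(d>0)&(abs(q[...,0])<85)&(abs(q[...,1])<85)&(abs(q[...,2]-zp)<5)
t=q[m]; A_=np.c_[t[:,:2],np.ones(len(t))]; k=np.linalg.lstsq(A_,t[:,2],rcond=None)[0]
print("eef",np.round(o["eef_pos"],4),"w",round(o["width"],4),"n",len(t),"plane slope",np.round(k[:2],4),"z",round(k[2],2),"y range",np.percentile(t[:,1],[.3,99.7]).round(1),"x range",np.percentile(t[:,0],[.3,99.7]).round(1))
e=t[abs(t[:,0]-30)<25]; 
for s in(1,-1):
    xs=np.arange(5,60,5); ys=[s*np.max(s*t[abs(t[:,0]-x)<2.5][:,1]) for x in xs]; print("edge",s,np.polyfit(xs,ys,1).round(4))
ys=np.arange(-60,61,10); xe=[t[abs(t[:,1]-y)<3][:,0].max() for y in ys]; print("near edge",np.polyfit(ys,xe,1).round(4))
E
python3 lidh.py; python3 -c "
from h import *
go([*C,.13],68.75,.03)"
```

```text
eef [ 0.5462 -0.3105  0.1367] w 0.0288 n 38115 plane slope [-0.0004  0.0003] z 10.95 y range [-69.9  68.4] x range [-59.2  70.5]
edge 1 [3.30000e-03 6.90372e+01]
edge -1 [-9.00000e-04 -7.05171e+01]
near edge [3.00000e-04 7.05661e+01]
at [ 0.5459 -0.3104  0.136 ] yaw 68.7 tool z [-0.001  0.001 -1.   ] | total [-0.0017  0.1763  0.0061] = 6 x [-0.0003, 0.0294, 0.001] | rot z -0.0 = 1 x -0.01
```

Request:
jog_arm --moves '[{"slide": [-0.0003,0.0294,0],"rotation": [0,0,0]},{"slide": [-0.0003,0.0294,0],"rotation": [0,0,0]},{"slide": [-0.0003,0.0294,0],"rotation": [0,0,0]},{"slide": [-0.0003,0.0294,0],"rotation": [0,0,0]},{"slide": [-0.0003,0.0294,0],"rotation": [0,0,0]},{"slide": [-0.0003,0.0294,0],"rotation": [0,0,0]},{"slide": [0,0,0.01],"rotation": [0,0,0]},{"slide": [0,0,0.015],"rotation": [0,0,0]},{"slide": [0,0,0],"rotation": [0,0,0]},{"slide": [0,0,0],"rotation": [0,0,0]}]'

```text
time: 47.2
eef_pos: [0.6111, -0.1483, 0.1113]
tcp_rot: [[-0.931, 0.364, -0.002], [0.364, 0.931, -0.0], [0.001, -0.001, -1.0]]
wrist_force: [0.5, 0.4, -3.2]
width: 0.029
gripper_force: 52.4
```

```bash
python3 lidh.py 10.9; python3 -c "
from h import *
go([*C,.0769],68.75,.01)"
```

```text
eef [ 0.6111 -0.1483  0.1113] w 0.029 n 38035 plane slope [-0.0004  0.0004] z 10.96 y range [-69.9  68.4] x range [-59.1  70.5]
edge 1 [5.00000e-04 6.89651e+01]
edge -1 [-2.70000e-03 -7.03466e+01]
near edge [3.00000e-04 7.05666e+01]
at [ 0.6115 -0.1483  0.1119] yaw 68.6 tool z [-0.001 -0.    -1.   ] | total [0.0006 0.0015 0.035 ] = 4 x [0.0002, 0.0004, 0.0087] | rot z -0.1 = 1 x -0.11
```

Request:
jog_arm --moves '[{"slide": [0.0003,0.0008,0.002],"rotation": [0,0,0]},{"slide": [0.0003,0.0007,0.005],"rotation": [0,0,0]},{"slide": [0,0,0.005],"rotation": [0,0,0]},{"slide": [0,0,0.004],"rotation": [0,0,0]},{"slide": [0,0,0.004],"rotation": [0,0,0]},{"slide": [0,0,0.003],"rotation": [0,0,0]},{"slide": [0,0,0.003],"rotation": [0,0,0]},{"slide": [0,0,0],"rotation": [0,0,0]}]'

```text
time: 48.05
eef_pos: [0.6117, -0.1455, 0.0856]
tcp_rot: [[-0.932, 0.363, -0.0], [0.363, 0.932, -0.0], [0.0, -0.0, -1.0]]
wrist_force: [-0.2, 0.8, -2.9]
width: 0.0289
gripper_force: 52.3
```

Request:
jog_arm --moves '[{"slide": [0,-0.0007,0.002],"rotation": [0,0,0]},{"slide": [0,0,0.002],"rotation": [0,0,0]},{"slide": [0,0,0.002],"rotation": [0,0,0]},{"slide": [0,0,0],"rotation": [0,0,0]},{"slide": [0,0,0],"rotation": [0,0,0]}]'

```text
time: 48.55
eef_pos: [0.6117, -0.1462, 0.08]
tcp_rot: [[-0.932, 0.363, -0.0], [0.363, 0.932, -0.0], [-0.0, -0.0, -1.0]]
wrist_force: [-1.0, 0.5, -3.0]
width: 0.029
gripper_force: 52.3
```

Request:
jog_arm --moves '[{"slide": [0,0,0.001],"rotation": [0,0,0]},{"slide": [0,0,0.001],"rotation": [0,0,0]},{"slide": [0,0,0.001],"rotation": [0,0,0]},{"slide": [0,0,0],"rotation": [0,0,0]},{"slide": [0,0,0],"rotation": [0,0,0]}]'

```text
time: 49.05
eef_pos: [0.6118, -0.1462, 0.078]
tcp_rot: [[-0.932, 0.363, 0.001], [0.363, 0.932, 0.0], [-0.0, 0.001, -1.0]]
wrist_force: [-6.7, 2.4, 15.4]
width: 0.0293
gripper_force: 57.2
```

Request:
jog_arm --gripper 1 --moves '[{"slide": [0,0,0],"rotation": [0,0,0]},{"slide": [0,0,0],"rotation": [0,0,0]},{"slide": [0,0,0],"rotation": [0,0,0]},{"slide": [0,0,0],"rotation": [0,0,0]},{"slide": [0,0,0],"rotation": [0,0,0]},{"slide": [0,0,0],"rotation": [0,0,0]},{"slide": [0,0,-0.01],"rotation": [0,0,0]},{"slide": [0,0,-0.03],"rotation": [0,0,0]},{"slide": [0,0,-0.03],"rotation": [0,0,0]},{"slide": [0,0,-0.03],"rotation": [0,0,0]},{"slide": [0.01,0,-0.03],"rotation": [0,0,0]},{"slide": [0,0,0],"rotation": [0,0,0]},{"slide": [0,0,0],"rotation": [0,0,0]}]'

```text
time: 50.35
eef_pos: [0.6026, -0.1424, 0.2079]
tcp_rot: [[-0.932, 0.363, 0.002], [0.363, 0.932, 0.0], [-0.001, 0.001, -1.0]]
wrist_force: [0.5, -0.3, 0.2]
width: 0.0854
gripper_force: 0.0
```

```bash
python3 lid.py l7 0.068; python3 - <<'E'
from h import *
f=np.load("l7.npz"); d=f["d"]; P=cloud(d,f["K"],f["T"]); xy=np.stack([(P[...,:2]-C)@BX,(P[...,:2]-C)@BY],-1)
m=(d>0)&(abs(xy).max(-1)<.068)&(abs(P[...,2]-.068)<.006); k=np.linalg.lstsq(np.c_[xy[m],np.ones(m.sum())],P[...,2][m],rcond=None)[0]; print("plane",k.round(4))
b=(d>0)&(abs(xy).max(-1)<.045)&(P[...,2]>.076)&(P[...,2]<.1); q=xy[b]*1000; print("buttons y",q[:,1].min().round(1),q[:,1].max().round(1))
im,_=snapshot("side"); cv2.imwrite("pics/s2.png",np.hstack([cv2.resize(im[190:310,260:420],(400,300)),cv2.resize(cv2.imread("pics/l7.png"),(400,300))]))
E
```

```text
[(0.63, [276.0, 202.0])]
plate 16315 ctr [ 610.8 -146.9] size [140.3 139.7] ang 68.7 z 0.0672
latch 2085 ctr [ 610.1 -146.4] size [53.1 33. ] ang 68.4 z 0.0989
housing 1742 ctr [ 610.1 -146.6] size [51.6 33. ] ang 68.4 z 0.1001
buttons 163 ctr [ 608.  -145.5] size [53.  28.4] ang 68.2 z 0.0908
plane [0.0005 0.0001 0.0673]
buttons y -26.8 26.4
```

View pics/s2.png

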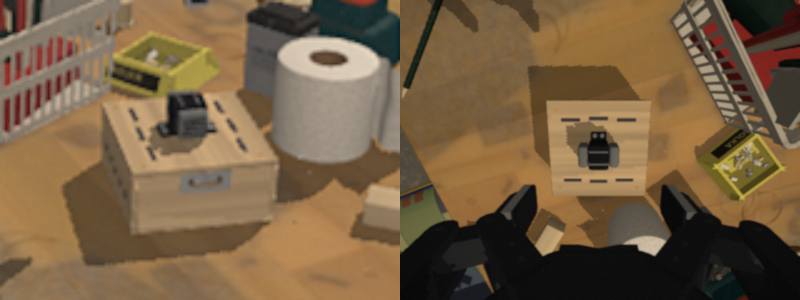

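The lid is home: its plate height matches the start, it is level, and both buttons are out at 53 mm. In the picture the bolt shows in the wall slot at about (205,180). Handing in.

```bash
python3 -c "
from plant import *
print(job_done())"
```

```text
the job is handed in; nothing more can be done
None
```

The job is handed in: all four slats present are stacked crosswise in two layers, centred in the box, and the lid is back fully home with both buttons sprung out; I touched nothing else on the table.

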